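# Pack sample cups in a bayonet transport carrier

## Robot

A 6-joint arm with a two-finger parallel gripper is mounted at the origin on the work surface. World frame = base frame: x ahead of the robot, y to its left, z up, the work surface at z = 0. Lengths are in mm, angles in rad, forces in N, time in s.
With the tool pointing down it reaches from about 275 to 875 mm from the base axis. Payload 12.5 kg.
Tool frame: the origin (TCP) lies midway between the tips of the shut fingers; the grasp point (between the pads) lies ctrl.hold_point_z behind it (ctrl.hold_point_z is the distance from the TCP to the grasp point, in mm); z points along the fingers, y is the line along which they close (so a half turn about z gives the same grasp; the last joint's range is limited). The gripper opens to 85 mm and grips with 20 to 120 N. Pads are 22 mm wide; open, the fingers measure 114 mm over their backs; the gripper's body (76 mm by 85 mm) begins 54 mm behind the grasp point. The pads swing forward as they close: fully open they stand 13 mm farther back than shut.
Start: joints at [1.041, 0.351, 1.652, -0, 1.139, -0.085], TCP at [236.62, 496.483, 231.29] pointing down, gripper open.
Joint ranges: [-2.75, 2.75], [-0.79, 2.1], [0.01, 2.65], [-1.57, 4.71], [0.07, 3.14], [-2.87, 2.87]. Speed limits (rad/s): [2.22, 2.22, 2.79, 3.14, 3.14, 3.14].

## Interface

Orientations are given as a 3x3 rotation matrix whose columns are the frame's x, y, z axes.
In Python, from cell import ctrl gives the robot as it stands. The module is installed in compiled form; this text tells all that it offers.
- The arm moves only by the tool carry_out, never from a script. Its argument "series" is a list of rows, each a list of 7 numbers: the shift along the tool's x, y, z each as a share of 0.5 m, from -1 to 1, then the turn, a rotation vector about the tool's x, y, z each as a share of 2 rad, from -1 to 1, then the closure, from -1 (fully open) to 1 (shut), so that 0 is half open. A call has exactly 5 rows; each row is the pose to reach, as a shift and turn from the pose commanded when the call began, along the tool's axes at that moment; what a row does not reach only later rows make up. A row lasts 1/12 s, in which the tool goes at most 41.7 mm and 7.16 degrees, less where a joint would pass 70% of its speed; a pose out of reach is approached as far as the arm can. A call with a number of a shift or a turn outside -1 to 1 is refused whole. A call with a gripper value outside its range is refused whole. The fingers move at their own pace and stop on an object; the grip force is fixed at half the most. Time passes only in rows, so rows that repeat a pose let the fingers close, or fill a call up. It gives the time, the measured TCP pose, the force, the opening and the grip force at its end, in the units of the state.
- ctrl.state(): the state, without advancing time (a new reading comes with each control period).
- ctrl.grab_frame(name): name is "side" or "top"; returns the picture (480x640x3 uint8, red, green, blue); there is no depth.
- ctrl.camera_info(name): a dict with "intrinsics" (3x3 intrinsics, pixels), "extrinsics" (4x4, takes a point from world to camera coordinates). Camera axes: x right, y down, z forward; pixel columns grow to the right and rows downward; lengths in mm; the calibration is good to about 2 mm. A picture is of the moment at which its call begins. camera_info takes no time and is no camera call.
- ctrl.finish_job(): hands the job in; it is judged then, once.
Trained networks look in the newest picture that a camera, given by its name, has taken for a name from the list of things; names that differ only in an ending like _2 or _b are one class to them, and where a whole thing is asked for, a point or a joint stands for the part that bears it (a point fixed in the world has none). Each returns a list of dicts, best first, with "p" (0 to 1); they miss things now and then, are a little off and sometimes report something else, mostly with a low value. They report only what shows in the picture. A call takes as long as a camera call. They do not tell look-alikes from the thing itself.
- ctrl.search_frame(camera, label): "bbox" ([left, top, right, bottom] in pixels, round what is visible of it).
- ctrl.pinpoint(camera, label): "pixel" ([column, row] in pixels: a listed point, or the origin of a listed thing).
The state is a dict: "t": time; "joint_pos": joint angles; "joint_vel": joint speeds; "tau": joint torques, N m; "position": TCP position; "tool_rot": TCP orientation; "wrist_force": force on the tool from outside, world axes, zero at the start; "torque": the same for the moment, N m; "grip_width": opening from 0.0 (shut) to 1.0 (fully open); "finger_force": force on a finger pad.
Only numpy, scipy, OpenCV 4.12 (cv2) and the standard library are available. Lean on these libraries where they do the work, as an engineer would, in place of code of your own. Each camera call takes 0.05 s, during which the arm holds its last target. There are 200 camera calls.

## Task

Unlock the steel cover of the transport carrier (push it down, turn it anticlockwise, lift it off) and stand it upright on the round rubber mat, never tipping it over. Then nest every sample cup on the bench into one upright stack in the cup socket in the middle of the carrier, put the cover back over the stack with its lugs through the slots, push it down and twist it clockwise to the stop so that it clicks up into its seat. Leave the cryobox, the tube rack and the reagent bottle where they are.

Things in the scene. Friction and masses are not known exactly. Their poses are not given: they have to be found in the camera images.
- carrier: aluminium bayonet base, 136 mm wide, bolted to the bench. Origin: centre of its underside, z up. An 8 mm plate carries a bayonet ring (inner diameter 99, outer 124, top 33 mm up; lip 8 mm thick). To lock, the cover's underside is pushed below 15 mm up (12 is the bottom), turned 60 degrees clockwise from the slots to the stop and let up into the seat. To unlock: push to 12-14 mm, turn back, lift.
- socket (a point): centre of the mouth of the cup socket in the carrier's middle, on its axis, 37.5 mm above the bench: a fixed round cup, mouth 56 mm, outer diameter 66 mm, its floor 8 mm above the bench; the first cup nests in it (underside 8 mm above the bench), the next in that cup
- slot (a point): one of two opposite slots in the bayonet ring (about 22 mm wide), at the ring's top, 54 mm from the axis, 60 degrees anticlockwise (from above) of the carrier's x axis; the other is a half turn away. Lugs dropped in here rest on the sprung seal with the cover's underside 20 mm up, where the ring blocks turning
- seat (a point): ring's top over one of two seats, 54 mm along the carrier's x axis (the other opposite). With the lugs turned to the stop, at the seats, the seal lifts the cover until its underside is 18 mm up and the lugs are caught: locked. Turning out again needs a push down first
- seal (a joint): sprung black seal ring under the cover's foot, between cup socket and bayonet ring, in m pressed down: 0 = free (top 20 mm above the bench), 0.008 = bottom. Pushes up with about 5.5 N at first, 12 N right down
- cover: stainless bell, open below: outer diameter 92, inner 86, height 133, free height inside 128 mm; 0.3 to 0.46 kg. Origin: centre of its open underside, z up; its bar handle and lugs lie along its x axis. A half turn makes no difference. At the start it is locked on the carrier, underside 18 mm above the bench; on the bench it stands on its rim
- bar (a point): middle of the top of the cover's black bar handle, on the cover's axis, 167 mm above its underside; bar 64 mm long (cover's x), 14 mm thick, 34 mm high
- lug (a point): top of one of the cover's two outward lugs, 49.5 mm along its x axis and 10 mm above its underside (the other opposite): 16 mm wide, 10 mm high, 112 mm across the pair
- mat: round black rubber mat, diameter 130 mm, 3 mm thick, fixed; parking place for the cover. Origin: centre of its underside.
- cup1: thick-bottomed stainless sample cup (all alike; some may be absent). Origin: centre of underside, z up. 53.5 mm tall, 0.16-0.26 kg. Foot: diameter 36 at the bottom, 50 from 11 to 30 mm up; above it the collar, diameter 62, mouth 56 mm, inner floor 24 mm up. Nested, a foot stands on the floor of the cup (or socket) below: 24 mm more height per cup, all collars showing. Grip the collar
- cup2: thick-bottomed stainless sample cup (all alike; some may be absent). Origin: centre of underside, z up. 53.5 mm tall, 0.16-0.26 kg. Foot: diameter 36 at the bottom, 50 from 11 to 30 mm up; above it the collar, diameter 62, mouth 56 mm, inner floor 24 mm up. Nested, a foot stands on the floor of the cup (or socket) below: 24 mm more height per cup, all collars showing. Grip the collar
- cup3: thick-bottomed stainless sample cup (all alike; some may be absent). Origin: centre of underside, z up. 53.5 mm tall, 0.16-0.26 kg. Foot: diameter 36 at the bottom, 50 from 11 to 30 mm up; above it the collar, diameter 62, mouth 56 mm, inner floor 24 mm up. Nested, a foot stands on the floor of the cup (or socket) below: 24 mm more height per cup, all collars showing. Grip the collar
- cup4: thick-bottomed stainless sample cup (all alike; some may be absent). Origin: centre of underside, z up. 53.5 mm tall, 0.16-0.26 kg. Foot: diameter 36 at the bottom, 50 from 11 to 30 mm up; above it the collar, diameter 62, mouth 56 mm, inner floor 24 mm up. Nested, a foot stands on the floor of the cup (or socket) below: 24 mm more height per cup, all collars showing. Grip the collar
- cryobox: bystander: closed white cardboard freezer box, 138 x 138 x 52 mm; not to be disturbed. Origin: centre of underside.
- tuberack: bystander: low blue tube rack, 100 x 200 x 57 mm; not to be disturbed. Origin: centre of underside.
- reagent: bystander: amber reagent bottle, diameter 66 mm, 130 mm tall; not to be disturbed. Origin: centre of underside.
Not all that is in view belongs to the job. Leave any red or yellow look-alike of the cup2 alone. Leave any yellow look-alike of the cup3 alone.

How it is judged (in metres and radians):
On the way, in this order (a step that is already met when the one before it is completed fails the run):
1. the cover is off the carrier and stands upright on the rubber mat (horizontal distance between cover and mat below 0.045 m and height (world z) of cover below 0.012 m and angle between cover's own z axis and vertical below 0.08 rad), for 0.2 s.
2. every cup is nested in one upright stack in the carrier's socket (horizontal distance between each of cup1, cup2, cup3, cup4 and carrier below 0.012 m and z of cup1 in the frame of carrier between 0.005 and 0.085 m and angle between each of cup1, cup2, cup3, cup4's own z axis and vertical below 0.09 rad and z of cup2 in the frame of carrier between 0.005 and 0.085 m and z of cup3 in the frame of carrier between 0.005 and 0.085 m and z of cup4 in the frame of carrier between 0.005 and 0.085 m), for 0.2 s.
3. the cover is over the stack, twisted to the stop and up in its seat (horizontal distance between cover and carrier below 0.007 m and angle between the x axis of cover and the x axis of carrier, either way round below 0.14 rad and angle between cover's own z axis and vertical below 0.06 rad and z of cover in the frame of carrier between 0.0155 and 0.0205 m), for 0.2 s.
At the end, for the whole second after the job is handed in: All cups present stand upright (within 5 degrees), nested in one stack within 12 mm of the carrier's axis, and the cover is locked over them: within 7 mm of the axis, lug line within 8 degrees of the carrier's x axis, underside 15.5 to 20.5 mm above the carrier's underside, at rest (all of step 2 and all of step 3 and linear speed of cover below 0.03 m/s); the robot touches nothing.
It fails at once if the cryobox, tube rack or reagent bottle is moved by more than 3 cm (distance of any of cryobox, tuberack, reagent from where it was at the start of the episode above 0.03 m).
It fails at once if the cover is tipped over (angle between cover's own z axis and vertical above 0.7 rad).
Of cup1, cup2, cup3, cup4 only 2 to 4 are there at a start; the rules pass over those that are not, and their reading is None.
At some moment in a run one of cup1, cup2, cup3, cup4 may be knocked a few centimetres aside while the robot is not near it.
It also fails if it takes over 210 s, if anything falls off the work surface, if the arm or the gripper's body presses on something with over 40 N, if the wrist force passes 120 N, or if a joint passes its speed limit or range.

## Working session

There is one attempt and no reset: what is moved stays moved. The work goes in short steps, Python scripts to look and compute and a tool call to move; the robot and the scene stay as the last step left them, time stands still between calls to the robot, and variables do not carry over. Pictures are saved under pics/ and viewed, at most 14 in all, crops included, and the job is handed in when it is done.

Besides the shell and the picture viewer there is one more tool, called by a JSON object that holds its "method" and its "body", one argument or row to a line. carry_out: Moves the arm, as the interface text tells. Shift numbers are shares of 0.5 m and turn numbers shares of 2 rad, none past 1 either way. Its arguments: {"type":"object","properties":{"series":{"type":"array","items":{"type":"array","items":{"type":"number","minimum":-1,"maximum":1}}}},"required":["series"]}

```bash
mkdir -p pics
cat > h.py <<'E'
import numpy as np, cv2
from cell import ctrl
def cam(n):
    c=ctrl.camera_info(n); return np.array(c["intrinsics"],float),np.array(c["extrinsics"],float)
def ray(n,px,z):
    "world point at height z seen at pixel px"
    K,E=cam(n); R,t=E[:3,:3],E[:3,3]
    d=R.T@np.linalg.inv(K)@[px[0],px[1],1]; o=-R.T@t
    return o+d*(z-o[2])/d[2]
def proj(n,p):
    K,E=cam(n); q=K@(E[:3,:3]@np.array(p,float)+E[:3,3]); return q[:2]/q[2]
def shot(n,f):
    im=ctrl.grab_frame(n); cv2.imwrite("pics/"+f,im[:,:,::-1]); return im
def st():
    s=ctrl.state(); print("t",round(s["t"],2),"pos",np.round(s["position"],1),"R",np.round(s["tool_rot"],3).tolist(),"F",np.round(s["wrist_force"],1),"gw",round(s["grip_width"],3),"ff",s["finger_force"],"q",np.round(s["joint_pos"],2)); return s
E
python3 - <<'E'
from h import *
st(); print(ctrl.hold_point_z)
for n in("top","side"):
    shot(n,n+"0.png"); K,E=cam(n); print(n,K.tolist(),np.round(-E[:3,:3].T@E[:3,3]),np.round(E[:3,:3],2).tolist())
    for l in["carrier","cover","bar","lug","seat","slot","mat","cup1","cryobox","tuberack","reagent"]:
        print(l,[(np.round(d["pixel"]).tolist(),round(d["p"],2)) for d in ctrl.pinpoint(n,l)])
E
```

```text
t 0.0 pos [236.5 496.2 230.8] R [[-0.903, 0.43, -0.001], [0.43, 0.903, -0.001], [0.0, -0.001, -1.0]] F [-0.3 -0.4 -0.2] gw 1.002 ff 0.0 q [ 1.04  0.35  1.65  0.    1.14 -0.08]
18.700000000000003
top [[445.87319361499016, 0.0, 322.9796603614554], [0.0, 445.87319361499016, 241.29607520825496], [0.0, 0.0, 1.0]] [ 439.  -76. 1212.] [[0.0, -1.0, -0.02], [-1.0, -0.0, -0.07], [0.07, 0.02, -1.0]]
carrier [([396.0, 231.0], 0.98), ([478.0, 216.0], 0.72), ([235.0, 154.0], 0.61)]
cover [([313.0, 229.0], 0.22)]
bar [([407.0, 220.0], 0.77)]
lug [([389.0, 213.0], 0.64)]
seat []
slot [([388.0, 215.0], 0.82), ([403.0, 223.0], 0.45), ([477.0, 215.0], 0.39)]
mat [([313.0, 232.0], 0.56)]
cup1 [([252.0, 230.0], 0.94), ([185.0, 290.0], 0.89), ([190.0, 225.0], 0.88), ([247.0, 273.0], 0.84), ([290.0, 169.0], 0.69), ([177.0, 330.0], 0.66), ([285.0, 278.0], 0.64)]
cryobox [([235.0, 154.0], 0.89)]
tuberack [([359.0, 162.0], 0.6)]
reagent [([479.0, 214.0], 0.83)]
side [[601.6315505997791, 0.0, 323.3023054639324], [0.0, 601.6315505997791, 235.9742284294523], [0.0, 0.0, 1.0]] [  172. -1141.   919.] [[0.95, -0.3, 0.01], [-0.16, -0.55, -0.82], [0.25, 0.78, -0.58]]
carrier [([363.0, 327.0], 0.87)]
cover [([364.0, 317.0], 0.55)]
bar [([367.0, 255.0], 0.93)]
lug [([387.0, 315.0], 0.71), ([367.0, 256.0], 0.44), ([388.0, 321.0], 0.42), ([364.0, 316.0], 0.31)]
seat [([329.0, 261.0], 0.6), ([387.0, 319.0], 0.58)]
slot [([379.0, 303.0], 0.84), ([366.0, 317.0], 0.58)]
mat [([328.0, 262.0], 0.84)]
cup1 [([239.0, 207.0], 0.98), ([310.0, 225.0], 0.97), ([272.0, 233.0], 0.82), ([271.0, 257.0], 0.77), ([202.0, 204.0], 0.64), ([302.0, 194.0], 0.57), ([388.0, 238.0], 0.56)]
cryobox [([378.0, 206.0], 0.96)]
tuberack []
reagent []
```

View pics/top0.png

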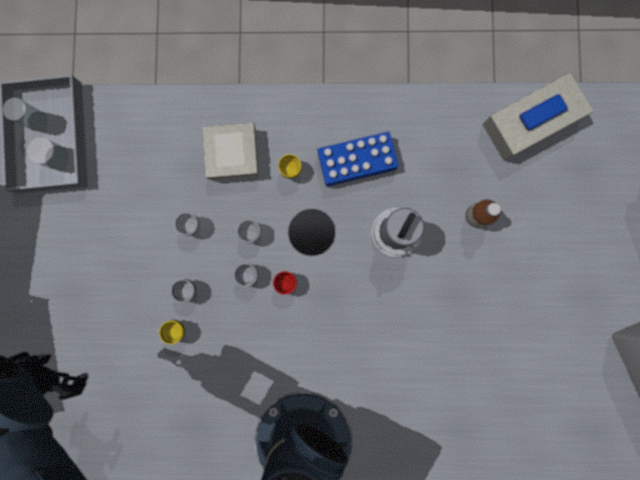

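View pics/side0.png

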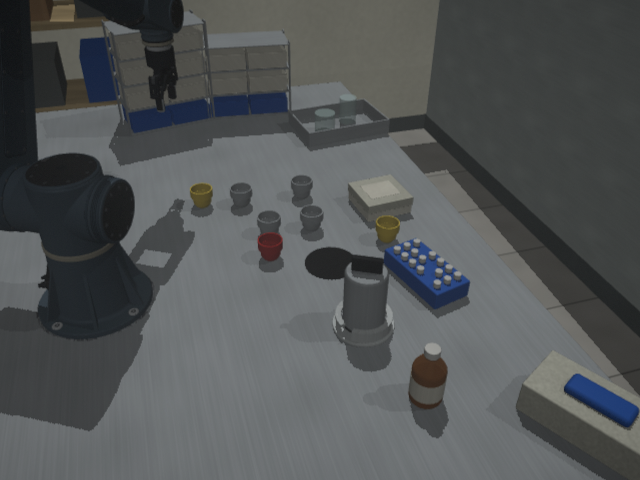

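The top view shows four steel cups at about (188,225), (250,231), (247,275) and (185,290). The look-alikes to leave are red (285,283) and yellow (290,166), (172,332); the two pale things in the tray, (14,108) and (40,150), are beakers. The cover is locked on the carrier at (400,228), and the mat is at (312,232).

```bash
cat >> h.py <<'E'
from scipy.optimize import least_squares
def tri(pt,ps):
    f=lambda p:np.r_[proj("top",p)-pt,proj("side",p)-ps]
    r=least_squares(f,[500,0,20]); return r.x,np.abs(r.fun).max()
E
python3 - <<'E'
from h import *
a=cv2.imread("pics/top0.png");b=cv2.imread("pics/side0.png")
c=np.hstack([cv2.resize(a[190:270,360:440],(400,400),interpolation=2),cv2.resize(b[240:350,310:420],(400,400),interpolation=2)])
d=np.hstack([cv2.resize(a[200:320,160:310],(400,320),interpolation=2)[:200],cv2.resize(b[170:270,220:420],(400,200),interpolation=2)])
cv2.imwrite("pics/c0.png",np.vstack([c,d]))
T={n:ctrl.pinpoint("top",n) for n in("carrier","bar","mat","cup1")}
S={n:ctrl.pinpoint("side",n) for n in T}
for n in("carrier","bar","mat"):
    z={"carrier":0,"bar":185,"mat":0}[n]
    print(n,tri(T[n][0]["pixel"],S[n][0]["pixel"]),"rays",np.round(ray("top",T[n][0]["pixel"],z)),np.round(ray("side",S[n][0]["pixel"],z)))
for n in("top","side"):
    for d in ctrl.pinpoint(n,"cup1"): print(n,np.round(d["pixel"]),np.round(ray(n,d["pixel"],0)[:2]))
E
```

```text
carrier (array([ 555.4987026 , -250.84317081,   -7.35520066]), np.float64(0.8276699384908284)) rays [ 557. -250.    0.] [ 551. -258.    0.]
bar (array([ 558.44562893, -245.93923732,  188.72944513]), np.float64(2.1283278185744052)) rays [ 564. -248.  185.] [ 556. -241.  185.]
mat (array([549.51106001, -22.7018283 ,   6.23149922]), np.float64(1.129326600749863)) rays [553. -23.   0.] [549. -15.   0.]
top [252. 230.] [559. 145.]
top [185. 290.] [393. 324.]
top [190. 225.] [572. 316.]
top [247. 273.] [440. 156.]
top [290. 169.] [727.  41.]
top [177. 330.] [288. 345.]
top [285. 278.] [428.  53.]
side [239. 207.] [385. 299.]
side [310. 225.] [551. 155.]
side [272. 233.] [445. 145.]
side [271. 257.] [417.  44.]
side [202. 204.] [288. 343.]
side [302. 194.] [575. 316.]
side [388. 238.] [733.  38.]
```

View pics/c0.png

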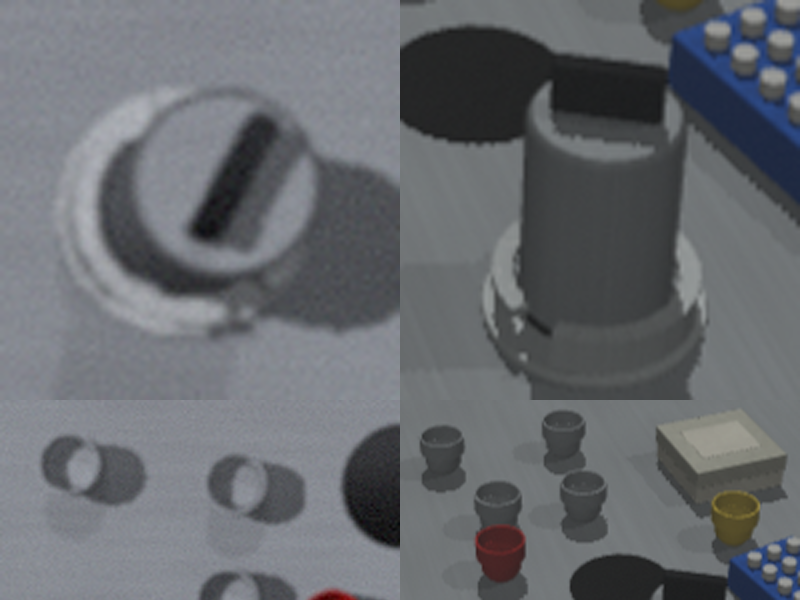

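Run:
```python
from h import *
for n,(x0,y0,x1,y1) in {"top":(395,205,420,245),"side":(345,245,390,280)}.items():
    g=cv2.cvtColor(cv2.imread(f"pics/{n}0.png"),6)[y0:y1,x0:x1]
    m=(g<45).astype(np.uint8); k,l,s,c=cv2.connectedComponentsWithStats(m); i=1+np.argmax(s[1:,4])
    pts=np.argwhere(l==i)[:,::-1]+[x0,y0]; r=cv2.minAreaRect(pts.astype(np.float32)); print(n,s[i,4],r)
    if n=="top":
        (cx,cy),_,_=r
        P=np.array([ray(n,p,185)[:2] for p in pts]); 
        u,sv,v=np.linalg.svd(P-P.mean(0),full_matrices=False); print("c",P.mean(0),"yaw",np.degrees(np.arctan2(v[0][1],v[0][0])), "ext",np.ptp((P-P.mean(0))@v.T,axis=0))
# synthetic fit: bar (box top z185, base z151) silhouettes in both views
def mask(n,x,y,a):
    c,s=np.cos(a),np.sin(a); P=[proj(n,(x+c*u-s*v,y+s*u+c*v,z)) for u in(-32,32) for v in(-7,7) for z in(151,185)]
    h=cv2.convexHull((np.array(P,np.float32)*16).astype(np.int32)); m=np.zeros((480,640),np.uint8); cv2.fillConvexPoly(m,h,1,shift=4); return m
obs={n:(cv2.cvtColor(cv2.imread(f"pics/{n}0.png"),6)<48).astype(np.uint8) for n in("top","side")}
roi={n:cv2.dilate(mask(n,558,-248,-.53),np.ones((13,13))) for n in obs}
from itertools import product
for names in(["top"],["side"],["top","side"]):
    best=min(((sum(int(((mask(n,x,y,a)!=obs[n])&(roi[n]>0)).sum()) for n in names),x,y,round(np.degrees(a),1)) for x,y,a in product(range(546,572,2),range(-262,-236,2),np.radians(range(-40,-20,2)))))
    print(names,best)
```

```text
top 113 ((406.3948669433594, 225.94265747070312), (5.267373561859131, 25.538782119750977), 28.610458374023438)
c [ 548.02271345 -244.92221636] yaw 151.9953199065775 ext [59.37727302 12.1595942 ]
side 622 ((367.0, 262.0), (22.0, 44.0), 90.0)Traceback (most recent call last):
  File "<stdin>", line 18, in <module>
  File "<stdin>", line 18, in <genexpr>
  File "<stdin>", line 18, in <genexpr>
  File "<stdin>", line 12, in mask
  File "h.py", line 11, in proj
    K,E=cam(n); q=K@(E[:3,:3]@np.array(p,float)+E[:3,3]); return q[:2]/q[2]
        ~~~^^^
  File "h.py", line 4, in cam
    c=ctrl.camera_info(n); return np.array(c["intrinsics"],float),np.array(c["extrinsics"],float)
ValueError: time passes only in moves, steps and waits
```

```bash
sed -i 's/^def cam(n):/import functools\n@functools.cache\ndef cam(n):/' h.py
cat > fitbar.py <<'E'
from h import *
def mask(n,x,y,a,z0=151):
    c,s=np.cos(a),np.sin(a); P=[proj(n,(x+c*u-s*v,y+s*u+c*v,z)) for u in(-32,32) for v in(-7,7) for z in(z0,z0+34)]
    h=cv2.convexHull((np.array(P,np.float32)*16).astype(np.int32)); m=np.zeros((480,640),np.uint8); cv2.fillConvexPoly(m,h,1,shift=4); return m
E
python3 - <<'E'
from fitbar import *
from itertools import product
obs={n:(cv2.cvtColor(cv2.imread(f"pics/{n}0.png"),6)<48).astype(np.uint8) for n in("top","side")}
roi={n:cv2.dilate(mask(n,556,-248,-.51),np.ones((11,11))) for n in obs}
for names in(["top"],["side"],["top","side"]):
    L=sorted(((sum(int(((mask(n,x,y,a)!=obs[n])&(roi[n]>0)).sum()) for n in names),x,y,round(np.degrees(a),1)) for x,y,a in product(range(546,570,2),range(-260,-236,2),np.radians(range(-38,-20,2)))))
    print(names,L[0],np.mean(L[:12],axis=0))
E
```

```text
['top'] (104, 550, -248, np.float64(-34.0)) [ 108.25        552.16666667 -249.33333333  -35.33333333]
['side'] (231, 552, -248, np.float64(-22.0)) [ 236.5         551.16666667 -248.33333333  -31.        ]
['top', 'side'] (340, 550, -250, np.float64(-34.0)) [ 352.41666667  551.83333333 -249.16666667  -32.83333333]
```

```bash
cat > plan.py <<'E'
"plan.py GRIP x,y,z,psi ... : print calls (one repeated row each) from the present pose; the last call may not be full"
from h import *
import sys,json
def plan(wps,g,p=None,psi=None,stepmax=190,turnmax=33,quiet=0):
    if p is None:
        s=ctrl.state(); R=np.array(s["tool_rot"]); p=np.array(s["position"],float); psi=np.degrees(np.arctan2(R[1,1],R[0,1]))
        print("t",round(s["t"],1),"from",np.round(p,1),"psi",round(psi,2),"tilt",np.round(R[:2,2],4),"gw",round(s["grip_width"],3),"F",np.round(s["wrist_force"],1))
    for w in wps:
        w=list(w)
        if len(w)<4:w.append(psi)
        d=np.array(w[:3])-p; da=(w[3]-psi+180)%360-180
        if abs(w[3]-psi)>180: pass
        n=max(1,int(np.ceil(max(np.linalg.norm(d)/stepmax,abs(da)/turnmax))))
        for i in range(n):
            d=(np.array(w[:3])-p)/(n-i); da=((w[3]-psi+180)%360-180)/(n-i); a=np.radians(psi)
            x=np.array([-np.sin(a),np.cos(a),0]); y=np.array([np.cos(a),np.sin(a),0])
            r=np.round([d@x/500,d@y/500,-d[2]/500,0,0,-np.radians(da)/2],3 if i<n-1 else 4)
            print([float(v)+0 for v in r]+[g],"->",np.round(p+d,1),round(psi+da,1))
            p=p+500*(r[0]*x+r[1]*y)-[0,0,500*r[2]]; psi-=np.degrees(r[5]*2)
    return p,psi
if __name__=="__main__":
    plan([tuple(map(float,a.split(","))) for a in sys.argv[2:]],float(sys.argv[1]))
E
python3 plan.py -1 553,-249,220,60
```

```text
t 1.7 from [236.6 496.5 231.3] psi 64.51 tilt [0. 0.] gw 0.995 F [ 0.4 -0.3 -1. ]
[-0.243, -0.215, 0.005, 0.0, 0.0, 0.008, -1.0] -> [299.9 347.4 229. ] 63.6
[-0.246, -0.211, 0.004, 0.0, 0.0, 0.008, -1.0] -> [363.3 198.1 226.6] 62.7
[-0.249, -0.207, 0.005, 0.0, 0.0, 0.008, -1.0] -> [426.5  49.  224.5] 61.8
[-0.252, -0.203, 0.004, 0.0, 0.0, 0.008, -1.0] -> [ 489.7 -100.1  222.2] 60.9
[-0.2561, -0.198, 0.0046, 0.0, 0.0, 0.0074, -1.0] -> [ 553. -249.  220.] 60.0
```

The crop confirms it: the four cups with plain steel collars are the ones I want, and the bar lies at about -30°.

{"method": "carry_out", "body": {
  "series": [
    [-0.243,-0.215,0.005,0,0,0.008,-1],
    [-0.243,-0.215,0.005,0,0,0.008,-1],
    [-0.243,-0.215,0.005,0,0,0.008,-1],
    [-0.243,-0.215,0.005,0,0,0.008,-1],
    [-0.243,-0.215,0.005,0,0,0.008,-1]
  ]
}}

```text
t: 2.12
position: [301.4, 342.9, 228.8]
tool_rot: [[-0.894, 0.447, 0.0], [0.447, 0.894, -0.001], [-0.001, -0.001, -1.0]]
wrist_force: [-0.5, 1.1, 0.4]
grip_width: 1.0
finger_force: 0.0
```

{"method": "carry_out", "body": {
  "series": [
    [-0.246,-0.211,0.004,0,0,0.008,-1],
    [-0.246,-0.211,0.004,0,0,0.008,-1],
    [-0.246,-0.211,0.004,0,0,0.008,-1],
    [-0.246,-0.211,0.004,0,0,0.008,-1],
    [-0.246,-0.211,0.004,0,0,0.008,-1]
  ]
}}

```text
t: 2.53
position: [365.1, 193.8, 226.9]
tool_rot: [[-0.886, 0.463, 0.001], [0.463, 0.886, -0.001], [-0.001, -0.0, -1.0]]
wrist_force: [-0.7, 1.3, -0.2]
grip_width: 0.998
finger_force: 0.0
```

{"method": "carry_out", "body": {
  "series": [
    [-0.249,-0.207,0.005,0,0,0.008,-1],
    [-0.249,-0.207,0.005,0,0,0.008,-1],
    [-0.249,-0.207,0.005,0,0,0.008,-1],
    [-0.249,-0.207,0.005,0,0,0.008,-1],
    [-0.249,-0.207,0.005,0,0,0.008,-1]
  ]
}}

```text
t: 2.95
position: [428.5, 44.8, 224.5]
tool_rot: [[-0.879, 0.477, 0.001], [0.477, 0.879, -0.001], [-0.002, -0.0, -1.0]]
wrist_force: [0.1, 0.3, 0.2]
grip_width: 0.998
finger_force: 0.0
```

{"method": "carry_out", "body": {
  "series": [
    [-0.252,-0.203,0.004,0,0,0.008,-1],
    [-0.252,-0.203,0.004,0,0,0.008,-1],
    [-0.252,-0.203,0.004,0,0,0.008,-1],
    [-0.252,-0.203,0.004,0,0,0.008,-1],
    [-0.252,-0.203,0.004,0,0,0.008,-1]
  ]
}}

```text
t: 3.37
position: [491.5, -104.3, 222.2]
tool_rot: [[-0.872, 0.49, 0.001], [0.49, 0.872, -0.001], [-0.002, -0.0, -1.0]]
wrist_force: [-0.9, 0.6, -0.6]
grip_width: 1.0
finger_force: 0.0
```

{"method": "carry_out", "body": {
  "series": [
    [-0.256,-0.198,0.005,0,0,0.007,-1],
    [-0.256,-0.198,0.005,0,0,0.007,-1],
    [-0.256,-0.198,0.005,0,0,0.007,-1],
    [-0.256,-0.198,0.005,0,0,0.007,-1],
    [-0.256,-0.198,0.005,0,0,0.007,-1]
  ]
}}

```text
t: 3.78
position: [554.7, -253.2, 219.2]
tool_rot: [[-0.865, 0.502, 0.001], [0.502, 0.865, -0.001], [-0.001, -0.001, -1.0]]
wrist_force: [0.9, -0.2, -0.2]
grip_width: 0.998
finger_force: 0.0
```

```bash
python3 - <<'E'
from h import *
st()
a=shot("top","top1.png");b=shot("side","side1.png")
c=np.hstack([cv2.resize(a[185:265,360:440],(400,400),interpolation=2),cv2.resize(b[200:350,290:440],(400,400),interpolation=2)])
cv2.imwrite("pics/c1.png",c[:,:,::-1])
print([ctrl.pinpoint(n,"bar")[:1] for n in("top","side")])
E
python3 plan.py -1 553,-249,154,60
```

```text
t 3.78 pos [ 554.7 -253.2  219.2] R [[-0.865, 0.502, 0.001], [0.502, 0.865, -0.001], [-0.001, -0.001, -1.0]] F [ 0.9 -0.2 -0.2] gw 0.998 ff 0.0 q [-0.5   0.47  1.5  -0.    1.17 -1.55]
[[{'pixel': [402.7, 222.3], 'p': 0.55}], [{'pixel': [366.6, 256.1], 'p': 0.63}]]
t 4.0 from [ 552.9 -247.6  219.6] psi 60.09 tilt [-0.0006  0.0006] gw 1.001 F [-0.2  0.2  0. ]
[-0.0016, -0.0023, 0.1313, 0.0, 0.0, 0.0008, -1.0] -> [ 553. -249.  154.] 60.0
```

View pics/c1.png

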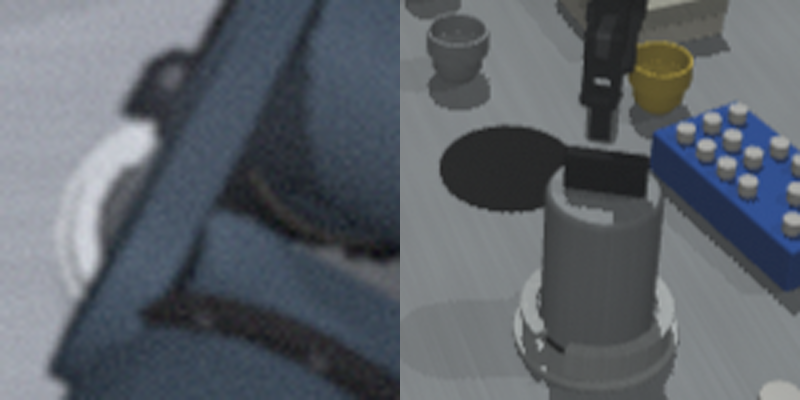

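The side view shows the near finger at crop (600,120), over the bar at (607,175), which agrees with the estimate.

{"method": "carry_out", "body": {
  "series": [
    [0,0,0.07,0,0,0,-1],
    [0,0,0.1,0,0,0,-1],
    [0,0,0.13,0,0,0,-1],
    [0,0,0.13,0,0,0,-1],
    [0,0,0.13,0,0,0,-1]
  ]
}}

```text
t: 4.4
position: [552.9, -247.7, 155.0]
tool_rot: [[-0.867, 0.498, -0.001], [0.498, 0.867, 0.0], [0.001, 0.0, -1.0]]
wrist_force: [0.5, 0.2, -0.2]
grip_width: 1.004
finger_force: 0.0
```

{"method": "carry_out", "body": {
  "series": [
    [0,0,0,0,0,0,1],
    [0,0,0,0,0,0,1],
    [0,0,0,0,0,0,1],
    [0,0,0,0,0,0,1],
    [0,0,0,0,0,0,1]
  ]
}}

```text
t: 4.82
position: [553.1, -249.0, 155.2]
tool_rot: [[-0.866, 0.499, 0.001], [0.499, 0.866, -0.0], [-0.001, 0.0, -1.0]]
wrist_force: [0.4, 0.3, 0.1]
grip_width: 0.301
finger_force: 0.0
```

{"method": "carry_out", "body": {
  "series": [
    [0,0,0,0,0,0,1],
    [0,0,0,0,0,0,1],
    [0,0,0,0,0,0,1],
    [0,0,0,0,0,0,1],
    [0,0,0,0,0,0,1]
  ]
}}

```text
t: 5.23
position: [553.3, -248.9, 155.1]
tool_rot: [[-0.867, 0.499, 0.001], [0.499, 0.867, -0.0], [-0.001, 0.0, -1.0]]
wrist_force: [1.9, 2.9, 4.2]
grip_width: 0.152
finger_force: 60.7
```

{"method": "carry_out", "body": {
  "series": [
    [0,0,0.005,0,0,0,1],
    [0,0,0.01,0,0,0,1],
    [0,0,0.01,0,0,0,1],
    [0,0,0.01,0,0,0,1],
    [0,0,0.01,0,0,0,1]
  ]
}}

```text
t: 5.65
position: [553.3, -249.0, 150.1]
tool_rot: [[-0.866, 0.499, 0.001], [0.499, 0.866, -0.0], [-0.001, 0.0, -1.0]]
wrist_force: [1.5, 2.4, 5.6]
grip_width: 0.154
finger_force: 60.9
```

{"method": "carry_out", "body": {
  "series": [
    [0,0,0,0,0,-0.052,1],
    [0,0,0,0,0,-0.104,1],
    [0,0,0,0,0,-0.156,1],
    [0,0,0,0,0,-0.208,1],
    [0,0,0,0,0,-0.262,1]
  ]
}}

```text
t: 6.07
position: [553.3, -249.5, 150.5]
tool_rot: [[-1.0, -0.005, 0.001], [-0.005, 1.0, -0.001], [-0.001, -0.001, -1.0]]
wrist_force: [0.1, -1.1, 7.8]
grip_width: 0.15
finger_force: 60.7
```

```bash
python3 -c "
from h import *
s=st();print(np.round(s['torque'],2))"
```

```text
t 6.07 pos [ 553.3 -249.5  150.5] R [[-1.0, -0.005, 0.001], [-0.005, 1.0, -0.001], [-0.001, -0.001, -1.0]] F [ 0.1 -1.1  7.8] gw 0.15 ff 60.72070240974426 q [-0.5   0.54  1.57 -0.    1.03 -2.08]
[ 0.01  0.02 -0.26]
```

Turning freely.

{"method": "carry_out", "body": {
  "series": [
    [0,0,0,0,0,-0.052,1],
    [0,0,0,0,0,-0.104,1],
    [0,0,0,0,0,-0.156,1],
    [0,0,0,0,0,-0.208,1],
    [0,0,0,0,0,-0.26,1]
  ]
}}

```text
t: 6.48
position: [553.3, -249.5, 150.5]
tool_rot: [[-0.865, -0.502, 0.001], [-0.502, 0.865, -0.001], [-0.001, -0.001, -1.0]]
wrist_force: [0.3, -0.2, 7.6]
grip_width: 0.154
finger_force: 60.6
```

```bash
python3 -c "
from h import *
s=st();print(np.round(s['torque'],2), np.degrees(np.arctan2(s['tool_rot'][1][1],s['tool_rot'][0][1])))"
```

```text
t 6.48 pos [ 553.3 -249.5  150.5] R [[-0.865, -0.502, 0.001], [-0.502, 0.865, -0.001], [-0.001, -0.001, -1.0]] F [ 0.3 -0.2  7.6] gw 0.154 ff 60.62637448310852 q [-0.5   0.54  1.57 -0.    1.03 -2.6 ]
[-0.05 -0.03 -0.28] 120.10201419969236
```

{"method": "carry_out", "body": {
  "series": [
    [0,0,-0.01,0,0,0,1],
    [0,0,-0.02,0,0,0,1],
    [0,0,-0.03,0,0,0,1],
    [0,0,-0.04,0,0,0,1],
    [0,0,-0.04,0,0,0,1]
  ]
}}

```text
t: 6.9
position: [553.0, -249.0, 170.4]
tool_rot: [[-0.868, -0.497, 0.0], [-0.497, 0.868, -0.0], [-0.0, -0.0, -1.0]]
wrist_force: [0.4, -0.8, -3.5]
grip_width: 0.155
finger_force: 59.2
```

{"method": "carry_out", "body": {
  "series": [
    [0,0,-0.04,0,0,0,1],
    [0,0,-0.08,0,0,0,1],
    [0,0,-0.1,0,0,0,1],
    [0,0,-0.12,0,0,0,1],
    [0,0,-0.12,0,0,0,1]
  ]
}}

```text
t: 7.32
position: [553.4, -249.2, 231.3]
tool_rot: [[-0.867, -0.498, 0.002], [-0.498, 0.867, -0.001], [-0.001, -0.002, -1.0]]
wrist_force: [-0.1, -0.6, -3.7]
grip_width: 0.151
finger_force: 59.4
```

```bash
python3 - <<'E'
from h import *
a=cv2.cvtColor(cv2.imread("pics/top0.png"),6)[200:265,280:345]
_,l,s,c=cv2.connectedComponentsWithStats((a<50).astype(np.uint8)); i=1+np.argmax(s[1:,4]); print(c[i]+[280,200],s[i],ray("top",c[i]+[280,200],3))
b=cv2.cvtColor(cv2.imread("pics/side0.png"),6)[240:290,295:345]
_,l,s,c=cv2.connectedComponentsWithStats((b<50).astype(np.uint8)); i=1+np.argmax(s[1:,4]); print(c[i]+[295,240],s[i])
E
python3 plan.py 1 551,-20,230 551,-20,150
```

```text
[311.78341794 237.04399323] [   9   17   45   38 1182] [539.37122795 -19.86367118   3.        ]
[326.53181387 262.99145299] [  10    8   40   31 1053]
t 7.3 from [ 553.4 -249.2  231.3] psi 119.84 tilt [ 0.002  -0.0011] gw 0.151 F [-0.1 -0.6 -3.7]
[-0.112, 0.2, 0.001, 0.0, 0.0, 0.0, 1.0] -> [ 552.2 -134.6  230.7] 119.8
[-0.1119, 0.2, 0.0017, 0.0, 0.0, 0.0, 1.0] -> [551. -20. 230.] 119.8
[0.0, 0.0, 0.16, 0.0, 0.0, 0.0, 1.0] -> [551. -20. 150.] 119.8
```

{"method": "carry_out", "body": {
  "series": [
    [-0.02,0.04,0,0,0,0,1],
    [-0.05,0.09,0,0,0,0,1],
    [-0.08,0.14,0,0,0,0,1],
    [-0.1,0.18,0,0,0,0,1],
    [-0.112,0.2,0,0,0,0,1]
  ]
}}

```text
t: 7.73
position: [551.0, -131.9, 228.7]
tool_rot: [[-0.867, -0.499, -0.002], [-0.499, 0.867, 0.001], [0.001, 0.002, -1.0]]
wrist_force: [-0.9, -0.2, -3.7]
grip_width: 0.154
finger_force: 59.4
```

{"method": "carry_out", "body": {
  "series": [
    [-0.04,0.07,0,0,0,0,1],
    [-0.075,0.135,0,0,0,0,1],
    [-0.1,0.18,0,0,0,0,1],
    [-0.112,0.2,0,0,0,0,1],
    [-0.112,0.2,0,0,0,0,1]
  ]
}}

```text
t: 8.15
position: [550.4, -18.0, 229.2]
tool_rot: [[-0.866, -0.5, -0.001], [-0.5, 0.866, 0.0], [0.001, 0.001, -1.0]]
wrist_force: [-1.0, -0.1, -4.2]
grip_width: 0.152
finger_force: 59.6
```

{"method": "carry_out", "body": {
  "series": [
    [0,0,0.05,0,0,0,1],
    [0,0,0.1,0,0,0,1],
    [0,0,0.14,0,0,0,1],
    [0,0,0.165,0,0,0,1],
    [0,0,0.165,0,0,0,1]
  ]
}}

```text
t: 8.57
position: [549.1, -21.0, 144.2]
tool_rot: [[-0.868, -0.497, -0.005], [-0.497, 0.868, 0.0], [0.004, 0.003, -1.0]]
wrist_force: [-0.5, -0.7, -4.5]
grip_width: 0.15
finger_force: 59.6
```

{"method": "carry_out", "body": {
  "series": [
    [0,0,0.004,0,0,0,1],
    [0,0,0.008,0,0,0,1],
    [0,0,0.012,0,0,0,1],
    [0,0,0.015,0,0,0,1],
    [0,0,0.015,0,0,0,1]
  ]
}}

```text
t: 8.98
position: [550.9, -19.9, 140.3]
tool_rot: [[-0.867, -0.498, 0.001], [-0.498, 0.867, -0.0], [-0.001, -0.001, -1.0]]
wrist_force: [0.4, -0.1, -3.0]
grip_width: 0.152
finger_force: 59.7
```

{"method": "carry_out", "body": {
  "series": [
    [0,0,0.002,0,0,0,1],
    [0,0,0.004,0,0,0,1],
    [0,0,0.004,0,0,0,1],
    [0,0,0.004,0,0,0,1],
    [0,0,0.004,0,0,0,1]
  ]
}}

```text
t: 9.4
position: [551.2, -19.9, 140.2]
tool_rot: [[-0.867, -0.498, 0.002], [-0.498, 0.867, -0.001], [-0.002, -0.002, -1.0]]
wrist_force: [-7.6, -0.5, 17.8]
grip_width: 0.149
finger_force: 62.9
```

Standing on the mat (contact at 140.2). I'll open, lift and measure the cups.

{"method": "carry_out", "body": {
  "series": [
    [0,0,-0.002,0,0,0,-1],
    [0,0,-0.002,0,0,0,-1],
    [0,0,-0.002,0,0,0,-1],
    [0,0,-0.002,0,0,0,-1],
    [0,0,-0.002,0,0,0,-1]
  ]
}}

```text
t: 9.82
position: [550.5, -19.7, 138.7]
tool_rot: [[-0.867, -0.498, -0.0], [-0.498, 0.867, 0.0], [0.0, 0.0, -1.0]]
wrist_force: [0.2, 0.1, 0.0]
grip_width: 0.85
finger_force: 0.0
```

{"method": "carry_out", "body": {
  "series": [
    [0,0,-0.05,0,0,0,-1],
    [0,0,-0.1,0,0,0,-1],
    [0,0,-0.17,0,0,0,-1],
    [0,0,-0.22,0,0,0,-1],
    [0,0,-0.22,0,0,0,-1]
  ]
}}

```text
t: 10.23
position: [552.5, -19.9, 253.9]
tool_rot: [[-0.867, -0.498, 0.008], [-0.498, 0.867, -0.001], [-0.006, -0.005, -1.0]]
wrist_force: [0.5, 0.1, 0.1]
grip_width: 0.996
finger_force: 0.0
```

```bash
cat > cups.py <<'E'
from h import *
prof=[(0,18),(11,25),(30,25),(30,31),(53.5,31)]
th=np.linspace(0,2*np.pi,40)
def box(n,x,y,z0=0):
    P=np.array([proj(n,(x+r*np.cos(t),y+r*np.sin(t),z0+z)) for z,r in prof for t in th]); return np.r_[P.min(0),P.max(0)]
def fit(bt=None,bs=None,z0=0,g=(500,100)):
    f=lambda p:np.r_[[] if bt is None else box("top",*p,z0)-bt,[] if bs is None else box("side",*p,z0)-bs]
    r=least_squares(f,g,loss="soft_l1"); return r.x,np.abs(r.fun).max()
def measure(nominal,z0=0,lab="cup1",rad=45):
    B={n:(ctrl.grab_frame(n),ctrl.search_frame(n,lab))[1] for n in("top","side")}
    for c in nominal:
        s={}
        for n in B:
            for d in B[n]:
                x,e=fit(**{"bt" if n=="top" else "bs":d["bbox"]},z0=z0,g=c)
                if np.hypot(*(x-c))<rad and (n not in s or e<s[n][1]): s[n]=(x,e,d["bbox"],d["p"])
        both=fit(s["top"][2],s["side"][2],z0,c) if len(s)==2 else None
        print("near",c,{n:(np.round(v[0],1).tolist(),round(float(v[1]),1)) for n,v in s.items()},"both",None if both is None else (np.round(both[0],1),round(float(both[1]),1)))
E
python3 - <<'E'
from cups import *
st(); shot("side","side2.png"); shot("top","top2.png")
measure([(573,316),(555,150),(442,150),(389,312)])
E
```

```text
t 10.23 pos [552.5 -19.9 253.9] R [[-0.867, -0.498, 0.008], [-0.498, 0.867, -0.001], [-0.006, -0.005, -1.0]] F [0.5 0.1 0.1] gw 0.996 ff 0.0 q [-0.12  0.33  1.62  0.    1.18 -2.21]
near (573, 316) {'top': ([570.5, 306.9], 1.5), 'side': ([576.9, 313.0], 1.7)} both (array([572.8, 307.1]), 2.9)
near (555, 150) {'top': ([554.1, 160.4], 11.9), 'side': ([547.6, 137.2], 1.3)} both (array([550.9, 147.6]), 16.7)
near (442, 150) {'side': ([437.8, 161.2], 3.2)} both None
near (389, 312) {'top': ([389.4, 320.5], 1.1), 'side': ([395.5, 306.0], 1.7)} both (array([392.4, 317.4]), 3.5)
```

```bash
python3 plan.py -1 573,309,200,90 573,309,85
```

```text
t 10.5 from [550.  -19.7 247.4] psi 119.86 tilt [-0.0024  0.0003] gw 1.002 F [0.7 0.9 0.2]
[-0.184, 0.274, 0.047, 0.0, 0.0, 0.13, -1.0] -> [561.5 144.6 223.7] 104.9
[-0.1069, 0.3111, 0.0479, 0.0, 0.0, 0.1306, -1.0] -> [573. 309. 200.] 90.0
[0.0, 0.0, 0.23, 0.0, 0.0, 0.0, -1.0] -> [573. 309.  85.] 90.0
```

{"method": "carry_out", "body": {
  "series": [
    [-0.184,0.274,0.047,0,0,0.13,-1],
    [-0.184,0.274,0.047,0,0,0.13,-1],
    [-0.184,0.274,0.047,0,0,0.13,-1],
    [-0.184,0.274,0.047,0,0,0.13,-1],
    [-0.184,0.274,0.047,0,0,0.13,-1]
  ]
}}

```text
t: 10.95
position: [561.2, 149.8, 223.2]
tool_rot: [[-0.965, -0.261, -0.003], [-0.261, 0.965, 0.001], [0.003, 0.001, -1.0]]
wrist_force: [0.0, 0.2, -0.2]
grip_width: 1.002
finger_force: 0.0
```

{"method": "carry_out", "body": {
  "series": [
    [-0.107,0.311,0.048,0,0,0.131,-1],
    [-0.107,0.311,0.048,0,0,0.131,-1],
    [-0.107,0.311,0.048,0,0,0.131,-1],
    [-0.107,0.311,0.048,0,0,0.131,-1],
    [-0.107,0.311,0.048,0,0,0.131,-1]
  ]
}}

```text
t: 11.37
position: [572.3, 314.2, 198.7]
tool_rot: [[-1.0, -0.003, -0.003], [-0.003, 1.0, 0.0], [0.003, 0.0, -1.0]]
wrist_force: [0.1, 0.1, 0.8]
grip_width: 1.001
finger_force: 0.0
```

```bash
python3 - <<'E'
from cups import *
measure([(573,308),(555,150),(442,150),(391,315)])
a=shot("top","top3.png");b=shot("side","side3.png")
cv2.imwrite("pics/c3.png",np.hstack([cv2.resize(a[130:330,140:340],(400,400),interpolation=2),cv2.resize(b[130:330,200:400],(400,400),interpolation=2)])[:,:,::-1])
E
python3 plan.py -1 573,309,85,90
```

```text
near (573, 308) {'top': ([570.8, 305.3], 1.3)} both None
near (555, 150) {'top': ([549.5, 145.3], 0.9), 'side': ([546.4, 140.7], 2.5)} both (array([548.3, 145.3]), 2.9)
near (442, 150) {'top': ([437.7, 155.0], 0.7), 'side': ([440.6, 151.6], 2.2)} both (array([438. , 154.5]), 3.2)
near (391, 315) {'top': ([392.3, 321.0], 2.1), 'side': ([388.6, 302.8], 2.1)} both (array([390. , 319.3]), 3.4)
t 11.7 from [573.9 307.5 201.4] psi 89.87 tilt [-0.0001 -0.0002] gw 0.999 F [ 0.7 -0.2 -0. ]
[0.0017, 0.0029, 0.2328, 0.0, 0.0, -0.0011, -1.0] -> [573. 309.  85.] 90.0
```

View pics/c3.png

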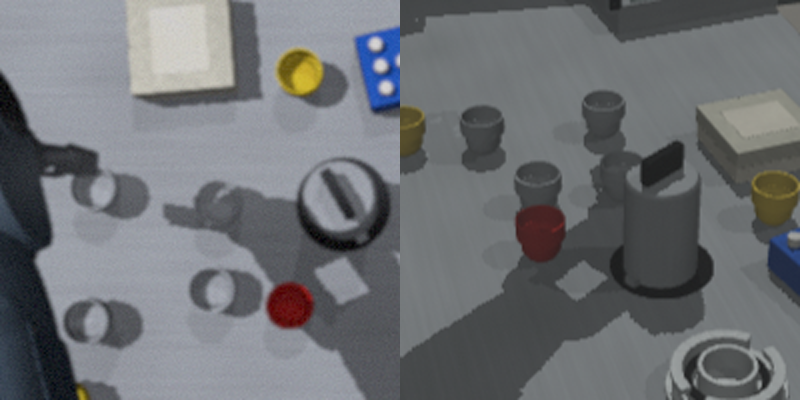

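Run:
```python
from h import *
print(proj("side",(573,308,215)),proj("side",(573,308,0)),proj("side",(573,308,53)),proj("top",(573,308,215)),proj("top",(573,260,220)))
print(proj("top",(571,306,53)),proj("top",(571,306,0)))
```

```text
[301.58520633 127.94024977] [302.14114636 195.68837406] [302.0115212  179.89195536] [163.29923845 214.28696372] [183.55503695 214.00156885]
[187.30182922 223.29082489] [193.55354056 225.48558965]
```

The cover stands on the mat at top-crop (340,195), and cup A is at (95,190) with the finger lined up. Descending.

{"method": "carry_out", "body": {
  "series": [
    [0.002,0,0.06,0,0,0,-1],
    [0.002,0,0.13,0,0,0,-1],
    [0.002,0,0.2,0,0,0,-1],
    [0.002,0,0.23,0,0,0,-1],
    [0.002,0,0.23,0,0,0,-1]
  ]
}}

```text
t: 12.08
position: [571.0, 306.8, 82.6]
tool_rot: [[-1.0, 0.002, -0.006], [0.002, 1.0, -0.003], [0.006, -0.003, -1.0]]
wrist_force: [0.2, 0.1, -0.0]
grip_width: 0.999
finger_force: 0.0
```

{"method": "carry_out", "body": {
  "series": [
    [0,0,0.05,0,0,0,-1],
    [0,0,0.09,0,0,0,-1],
    [0,0,0.12,0,0,0,-1],
    [0,0,0.12,0,0,0,-1],
    [0,0,0.12,0,0,0,-1]
  ]
}}

```text
t: 12.5
position: [573.0, 308.6, 27.1]
tool_rot: [[-1.0, 0.001, 0.0], [0.001, 1.0, 0.0], [-0.0, 0.0, -1.0]]
wrist_force: [0.2, 0.2, 0.7]
grip_width: 0.998
finger_force: 0.0
```

{"method": "carry_out", "body": {
  "series": [
    [0,0,0,0,0,0,1],
    [0,0,0,0,0,0,1],
    [0,0,0,0,0,0,1],
    [0,0,0,0,0,0,1],
    [0,0,0,0,0,0,1]
  ]
}}

```text
t: 12.92
position: [573.7, 309.3, 28.9]
tool_rot: [[-1.0, 0.001, 0.003], [0.001, 1.0, 0.001], [-0.003, 0.001, -1.0]]
wrist_force: [-2.3, -1.4, 11.0]
grip_width: 0.744
finger_force: 64.4
```

```bash
python3 plan.py 1 573,309,230 553.3,30,235 553.3,-249.3,235 553.3,-249.3,110
```

```text
t 12.9 from [573.7 309.3  28.9] psi 89.95 tilt [0.0027 0.0011] gw 0.744 F [-2.3 -1.4 11. ]
[0.001, 0.0, -0.201, 0.0, 0.0, 0.0, 1.0] -> [573.3 309.2 129.4] 90.0
[0.0003, -0.0006, -0.2012, 0.0, 0.0, 0.0, 1.0] -> [573. 309. 230.] 90.0
[0.019, -0.279, -0.005, 0.0, 0.0, 0.0, 1.0] -> [563.2 169.5 232.5] 90.0
[0.02, -0.2791, -0.005, 0.0, 0.0, 0.0, 1.0] -> [553.3  30.  235. ] 90.0
[0.0, -0.279, 0.0, 0.0, 0.0, 0.0, 1.0] -> [ 553.3 -109.7  235. ] 90.0
[-0.0005, -0.2796, 0.0, 0.0, 0.0, 0.0, 1.0] -> [ 553.3 -249.3  235. ] 90.0
[0.0, 0.0, 0.25, 0.0, 0.0, 0.0, 1.0] -> [ 553.3 -249.3  110. ] 90.0
```

{"method": "carry_out", "body": {
  "series": [
    [0,0,-0.03,0,0,0,1],
    [0,0,-0.08,0,0,0,1],
    [0,0,-0.14,0,0,0,1],
    [0,0,-0.2,0,0,0,1],
    [0,0,-0.23,0,0,0,1]
  ]
}}

```text
t: 13.33
position: [573.9, 309.5, 146.7]
tool_rot: [[-1.0, 0.001, 0.005], [0.001, 1.0, 0.002], [-0.005, 0.002, -1.0]]
wrist_force: [0.3, -0.1, -1.2]
grip_width: 0.74
finger_force: 66.8
```

{"method": "carry_out", "body": {
  "series": [
    [0,0,-0.08,0,0,0,1],
    [0,0,-0.14,0,0,0,1],
    [0,0,-0.17,0,0,0,1],
    [0,0,-0.18,0,0,0,1],
    [0,0,-0.18,0,0,0,1]
  ]
}}

```text
t: 13.75
position: [572.9, 309.0, 233.4]
tool_rot: [[-1.0, 0.001, 0.003], [0.001, 1.0, 0.001], [-0.003, 0.001, -1.0]]
wrist_force: [-0.4, 0.2, -1.8]
grip_width: 0.74
finger_force: 67.1
```

{"method": "carry_out", "body": {
  "series": [
    [0.002,-0.03,0,0,0,0,1],
    [0.006,-0.09,0,0,0,0,1],
    [0.012,-0.16,0,0,0,0,1],
    [0.016,-0.22,0,0,0,0,1],
    [0.02,-0.28,0,0,0,0,1]
  ]
}}

```text
t: 14.17
position: [561.2, 166.7, 229.6]
tool_rot: [[-1.0, 0.001, -0.003], [0.001, 1.0, -0.001], [0.003, -0.001, -1.0]]
wrist_force: [1.3, 0.1, -2.2]
grip_width: 0.741
finger_force: 67.1
```

{"method": "carry_out", "body": {
  "series": [
    [0.004,-0.07,0,0,0,0,1],
    [0.008,-0.14,0,0,0,0,1],
    [0.012,-0.21,0,0,0,0,1],
    [0.016,-0.28,0,0,0,0,1],
    [0.02,-0.34,0,0,0,0,1]
  ]
}}

```text
t: 14.58
position: [550.8, -3.6, 229.8]
tool_rot: [[-1.0, 0.001, -0.003], [0.001, 1.0, -0.0], [0.003, -0.0, -1.0]]
wrist_force: [1.1, 0.7, -2.1]
grip_width: 0.739
finger_force: 67.1
```

{"method": "carry_out", "body": {
  "series": [
    [0,-0.07,0,0,0,0,1],
    [0,-0.14,0,0,0,0,1],
    [0,-0.2,0,0,0,0,1],
    [0,-0.26,0,0,0,0,1],
    [0,-0.31,0,0,0,0,1]
  ]
}}

```text
t: 15.0
position: [550.7, -158.3, 229.7]
tool_rot: [[-1.0, 0.002, -0.003], [0.002, 1.0, 0.001], [0.003, 0.001, -1.0]]
wrist_force: [0.5, -0.3, -0.7]
grip_width: 0.742
finger_force: 67.1
```

{"method": "carry_out", "body": {
  "series": [
    [0,-0.05,0,0,0,0,1],
    [0,-0.1,0,0,0,0,1],
    [0,-0.14,0,0,0,0,1],
    [0,-0.17,0,0,0,0,1],
    [0,-0.187,0,0,0,0,1]
  ]
}}

```text
t: 15.42
position: [551.1, -251.2, 230.0]
tool_rot: [[-1.0, 0.002, -0.002], [0.002, 1.0, 0.001], [0.002, 0.001, -1.0]]
wrist_force: [-0.4, 0.4, -2.3]
grip_width: 0.743
finger_force: 67.1
```

```bash
python3 - <<'E'
from cups import *
b=shot("side","side4.png"); a=shot("top","top4.png"); st()
print("side carrier",ctrl.pinpoint("side","carrier")[:2],ctrl.pinpoint("side","socket")[:2],ctrl.pinpoint("side","slot")[:3],ctrl.pinpoint("side","seat")[:3])
for d in ctrl.search_frame("side","cup1"): print(np.round(d["bbox"]),round(d["p"],2))
print(proj("side",(553,-249,37.5)),proj("side",(553,-249,0)))
cv2.imwrite("pics/c4.png",cv2.resize(b[190:370,300:440],(560,600)if 0 else (466,600),interpolation=2)[:,:,::-1])
E
python3 plan.py 1 553.3,-249.3,235,90
```

```text
t 15.52 pos [ 551.6 -250.3  230.4] R [[-1.0, 0.002, -0.001], [0.002, 1.0, 0.001], [0.001, 0.001, -1.0]] F [-0.4  1.3 -2.1] gw 0.745 ff 67.14585676789284 q [-0.5   0.45  1.5  -0.    1.19 -2.07]
side carrier [{'pixel': [362.0, 324.0], 'p': 0.56}] [{'pixel': [365.4, 311.1], 'p': 0.81}] [{'pixel': [379.3, 302.9], 'p': 0.63}] [{'pixel': [388.7, 319.5], 'p': 0.75}]
[257. 232. 280. 261.] 0.96
[227. 187. 252. 208.] 0.93
[194. 182. 214. 207.] 0.74
[256. 210. 279. 235.] 0.68
[355. 218. 377. 256.] 0.67
[300. 200. 322. 232.] 0.59
[386. 216. 399. 241.] 0.58
[363.07777998 311.81879479] [362.19818552 324.54193898]
t 15.8 from [ 552.3 -248.6  231.3] psi 90.02 tilt [-0.0001  0.0002] gw 0.746 F [ 0.1 -0.5 -1.8]
[-0.0021, -0.0014, -0.0074, 0.0, 0.0, 0.0002, 1.0] -> [ 553.3 -249.3  235. ] 90.0
```

View pics/c4.png

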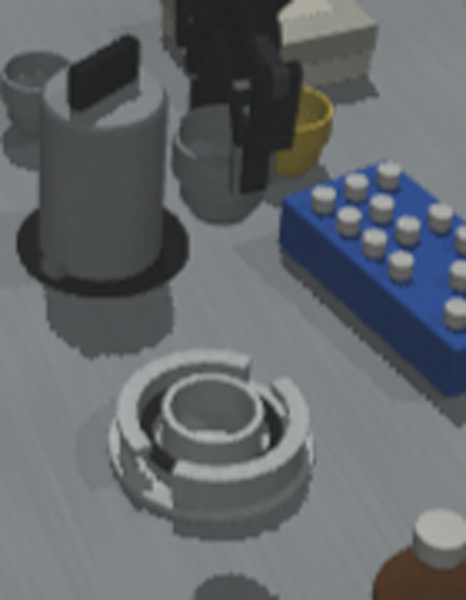

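The view shows cup 1 held upright and the empty socket at crop (213,410). Lowering it in.

{"method": "carry_out", "body": {
  "series": [
    [-0.002,-0.001,0.06,0,0,0,1],
    [-0.002,-0.001,0.14,0,0,0,1],
    [-0.002,-0.001,0.21,0,0,0,1],
    [-0.002,-0.001,0.26,0,0,0,1],
    [-0.002,-0.001,0.28,0,0,0,1]
  ]
}}

```text
t: 16.18
position: [551.6, -248.5, 87.7]
tool_rot: [[-1.0, -0.0, -0.005], [-0.0, 1.0, 0.003], [0.005, 0.003, -1.0]]
wrist_force: [-0.1, 0.5, -2.6]
grip_width: 0.744
finger_force: 67.1
```

{"method": "carry_out", "body": {
  "series": [
    [0,0,0.005,0,0,0,1],
    [0,0,0.01,0,0,0,1],
    [0,0,0.015,0,0,0,1],
    [0,0,0.02,0,0,0,1],
    [0,0,0.02,0,0,0,1]
  ]
}}

```text
t: 16.6
position: [553.5, -250.2, 82.1]
tool_rot: [[-1.0, 0.001, 0.001], [0.001, 1.0, -0.001], [-0.001, -0.001, -1.0]]
wrist_force: [-0.6, 0.5, -1.8]
grip_width: 0.744
finger_force: 67.1
```

Run:
```python
from cups import *
st()
b=shot("side","side5.png"); 
print(box("side",552,-249,80-29),[np.round(d["bbox"]).tolist()+[round(d["p"],2)] for d in ctrl.search_frame("side","cup1")])
cv2.imwrite("pics/c5.png",cv2.resize(b[250:350,310:430],(720,600),interpolation=2)[:,:,::-1])
```

```text
t 16.6 pos [ 553.5 -250.2   82.1] R [[-1.0, 0.001, 0.001], [0.001, 1.0, -0.001], [-0.001, -0.001, -1.0]] F [-0.6  0.5 -1.8] gw 0.744 ff 67.12833903729916 q [-0.5   0.63  1.61  0.    0.9  -2.07]
[349.05869368 278.67342538 379.103172   312.93244444] [[257.0, 210.0, 281.0, 232.0, 0.96], [194.0, 182.0, 212.0, 209.0, 0.7], [228.0, 183.0, 251.0, 206.0, 0.65], [351.0, 277.0, 373.0, 312.0, 0.63], [256.0, 233.0, 284.0, 261.0, 0.56], [299.0, 201.0, 321.0, 234.0, 0.52], [389.0, 217.0, 397.0, 238.0, 0.49]]
```

View pics/c5.png

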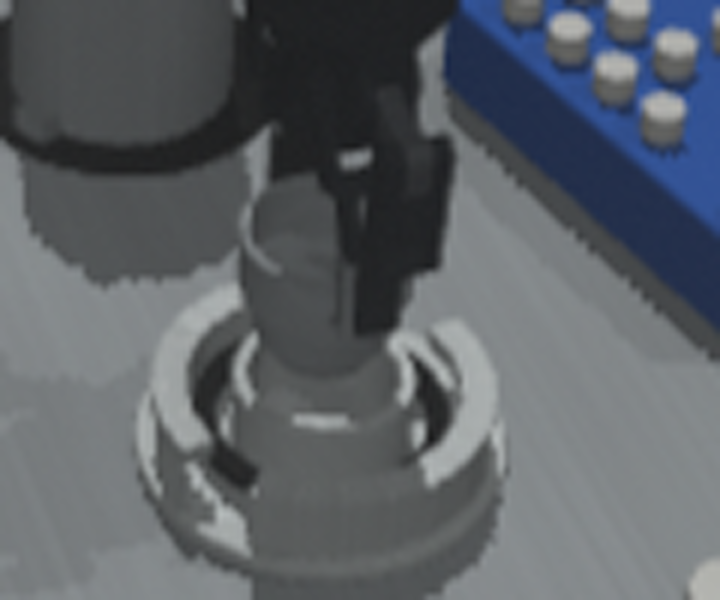

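The cup sits over the socket at crop (325,300); it looks centred.

{"method": "carry_out", "body": {
  "series": [
    [0,0.001,0.02,0,0,0,1],
    [0,0.001,0.04,0,0,0,1],
    [0,0.001,0.06,0,0,0,1],
    [0,0.001,0.07,0,0,0,1],
    [0,0.001,0.075,0,0,0,1]
  ]
}}

```text
t: 17.12
position: [552.8, -249.3, 42.3]
tool_rot: [[-1.0, 0.001, -0.001], [0.001, 1.0, 0.001], [0.001, 0.001, -1.0]]
wrist_force: [0.3, 0.2, -1.7]
grip_width: 0.744
finger_force: 67.2
```

{"method": "carry_out", "body": {
  "series": [
    [0,0,0.004,0,0,0,1],
    [0,0,0.008,0,0,0,1],
    [0,0,0.012,0,0,0,1],
    [0,0,0.014,0,0,0,1],
    [0,0,0.014,0,0,0,1]
  ]
}}

```text
t: 17.53
position: [553.2, -249.6, 37.0]
tool_rot: [[-1.0, 0.001, 0.0], [0.001, 1.0, -0.0], [-0.0, -0.0, -1.0]]
wrist_force: [-0.2, 0.0, -2.6]
grip_width: 0.742
finger_force: 67.2
```

{"method": "carry_out", "body": {
  "series": [
    [0,0,0.002,0,0,0,1],
    [0,0,0.003,0,0,0,1],
    [0,0,0.004,0,0,0,1],
    [0,0,0.004,0,0,0,1],
    [0,0,0.004,0,0,0,1]
  ]
}}

```text
t: 17.95
position: [553.5, -249.7, 36.9]
tool_rot: [[-1.0, 0.001, 0.001], [0.001, 1.0, -0.0], [-0.001, -0.0, -1.0]]
wrist_force: [-7.7, 4.8, 20.4]
grip_width: 0.743
finger_force: 69.3
```

{"method": "carry_out", "body": {
  "series": [
    [0,0,0,0,0,0,0.1],
    [0,0,0,0,0,0,-1],
    [0,0,0,0,0,0,-1],
    [0,0,0,0,0,0,-1],
    [0,0,-0.01,0,0,0,-1]
  ]
}}

```text
t: 18.37
position: [552.7, -249.4, 39.1]
tool_rot: [[-1.0, 0.001, -0.001], [0.001, 1.0, 0.001], [0.001, 0.001, -1.0]]
wrist_force: [-0.1, -0.1, 0.5]
grip_width: 0.999
finger_force: 0.0
```

{"method": "carry_out", "body": {
  "series": [
    [0,0,-0.04,0,0,0,-1],
    [0,0,-0.1,0,0,0,-1],
    [0,0,-0.17,0,0,0,-1],
    [0,0,-0.24,0,0,0,-1],
    [0,0,-0.3,0,0,0,-1]
  ]
}}

```text
t: 18.78
position: [553.3, -249.6, 192.4]
tool_rot: [[-1.0, 0.001, 0.001], [0.001, 1.0, -0.001], [-0.001, -0.001, -1.0]]
wrist_force: [-0.2, -0.3, 1.0]
grip_width: 1.001
finger_force: 0.0
```

```bash
python3 - <<'E'
from cups import *
measure([(553,-249)],z0=8)
measure([(549,145),(439,154),(390,315)])
E
python3 plan.py -1 553,-60,235,90  549,146,200 549,146,27
```

```text
near (553, -249) {'side': ([560.4, -238.9], 3.3)} both None
near (549, 145) {'top': ([552.9, 146.1], 1.0), 'side': ([552.2, 153.2], 1.0)} both (array([552.4, 148.3]), 1.8)
near (439, 154) {'top': ([440.6, 153.9], 0.3), 'side': ([439.0, 156.9], 2.0)} both (array([440.1, 154.1]), 2.1)
near (390, 315) {'top': ([394.1, 319.0], 2.0), 'side': ([394.3, 309.0], 0.5)} both (array([395.1, 317.4]), 2.4)
t 19.2 from [ 552.6 -249.3  188.4] psi 89.95 tilt [-0.0022  0.0012] gw 1.0 F [ 0.8  0.1 -0.1]
[0.0, 0.189, -0.047, 0.0, 0.0, 0.0, -1.0] -> [ 552.8 -154.6  211.7] 90.0
[-0.0005, 0.1896, -0.0463, 0.0, 0.0, -0.0004, -1.0] -> [553. -60. 235.] 90.0
[0.004, 0.206, 0.035, 0.0, 0.0, 0.0, -1.0] -> [551.   43.  217.5] 90.0
[0.004, 0.206, 0.035, 0.0, 0.0, 0.0, -1.0] -> [549. 146. 200.] 90.0
[0.0, 0.0, 0.346, 0.0, 0.0, 0.0, -1.0] -> [549. 146.  27.] 90.0
```

{"method": "carry_out", "body": {
  "series": [
    [0,0.03,-0.03,0,0,0,-1],
    [0,0.09,-0.07,0,0,0,-1],
    [0,0.15,-0.09,0,0,0,-1],
    [0,0.21,-0.09,0,0,0,-1],
    [0,0.27,-0.09,0,0,0,-1]
  ]
}}

```text
t: 19.6
position: [553.1, -113.3, 234.6]
tool_rot: [[-1.0, 0.001, -0.0], [0.001, 1.0, 0.0], [0.0, 0.0, -1.0]]
wrist_force: [-0.0, -0.1, 0.2]
grip_width: 1.001
finger_force: 0.0
```

{"method": "carry_out", "body": {
  "series": [
    [0,0.07,0,0,0,0,-1],
    [0,0.14,0,0,0,0,-1],
    [0,0.21,0,0,0,0,-1],
    [0,0.28,0.01,0,0,0,-1],
    [0,0.34,0.03,0,0,0,-1]
  ]
}}

```text
t: 20.02
position: [553.3, 57.5, 219.7]
tool_rot: [[-1.0, 0.0, 0.0], [0.0, 1.0, 0.0], [-0.0, 0.0, -1.0]]
wrist_force: [-0.3, -0.2, -0.3]
grip_width: 1.0
finger_force: 0.0
```

{"method": "carry_out", "body": {
  "series": [
    [0.003,0.06,0.02,0,0,0,-1],
    [0.003,0.11,0.04,0,0,0,-1],
    [0.003,0.15,0.06,0,0,0,-1],
    [0.003,0.175,0.08,0,0,0,-1],
    [0.003,0.182,0.1,0,0,0,-1]
  ]
}}

```text
t: 20.43
position: [551.6, 147.9, 168.4]
tool_rot: [[-1.0, -0.001, -0.001], [-0.001, 1.0, -0.0], [0.001, -0.0, -1.0]]
wrist_force: [-0.6, 0.2, 0.4]
grip_width: 0.996
finger_force: 0.0
```

```bash
python3 - <<'E'
from cups import *
measure([(550,147)])
E
python3 plan.py -1 551,147,100,90 551,147,27
```

```text
near (550, 147) {'top': ([535.3, 127.5], 6.7), 'side': ([546.5, 143.3], 2.4)} both (array([545.9, 140.8]), 9.1)
t 20.6 from [552.1 145.4 169.6] psi 89.91 tilt [-0.0005 -0.0003] gw 0.999 F [0.5 0.2 0.3]
[0.0022, 0.0031, 0.1393, 0.0, 0.0, -0.0008, -1.0] -> [551. 147. 100.] 90.0
[0.0, 0.0, 0.146, 0.0, 0.0, 0.0, -1.0] -> [551. 147.  27.] 90.0
```

{"method": "carry_out", "body": {
  "series": [
    [0.003,0.002,0.05,0,0,0,-1],
    [0.003,0.002,0.11,0,0,0,-1],
    [0.003,0.002,0.17,0,0,0,-1],
    [0.003,0.002,0.22,0,0,0,-1],
    [0.003,0.002,0.25,0,0,0,-1]
  ]
}}

```text
t: 21.05
position: [550.0, 146.0, 42.9]
tool_rot: [[-1.0, 0.002, -0.002], [0.002, 1.0, -0.0], [0.002, -0.0, -1.0]]
wrist_force: [0.7, -0.4, -0.6]
grip_width: 0.998
finger_force: 0.0
```

{"method": "carry_out", "body": {
  "series": [
    [0,0,0.02,0,0,0,-1],
    [0,0,0.035,0,0,0,-1],
    [0,0,0.035,0,0,0,-1],
    [0,0,0.035,0,0,0,1],
    [0,0,0.035,0,0,0,1]
  ]
}}

```text
t: 21.47
position: [551.3, 147.3, 28.5]
tool_rot: [[-1.0, 0.001, 0.002], [0.001, 1.0, 0.0], [-0.002, 0.0, -1.0]]
wrist_force: [-2.6, -1.8, 31.4]
grip_width: 0.749
finger_force: 26.1
```

{"method": "carry_out", "body": {
  "series": [
    [0,0,0,0,0,0,1],
    [0,0,0,0,0,0,1],
    [0,0,0,0,0,0,1],
    [0,0,0,0,0,0,1],
    [0,0,0,0,0,0,1]
  ]
}}

```text
t: 21.88
position: [551.4, 147.3, 29.2]
tool_rot: [[-1.0, 0.001, 0.002], [0.001, 1.0, 0.0], [-0.002, 0.0, -1.0]]
wrist_force: [-3.1, -2.9, 9.2]
grip_width: 0.73
finger_force: 64.3
```

{"method": "carry_out", "body": {
  "series": [
    [0,0,-0.03,0,0,0,1],
    [0,0,-0.08,0,0,0,1],
    [0,0,-0.14,0,0,0,1],
    [0,0,-0.21,0,0,0,1],
    [0,0,-0.28,0,0,0,1]
  ]
}}

```text
t: 22.3
position: [550.2, 147.4, 169.5]
tool_rot: [[-1.0, 0.001, 0.0], [0.001, 1.0, 0.0], [-0.0, 0.0, -1.0]]
wrist_force: [0.8, -0.2, -2.4]
grip_width: 0.735
finger_force: 66.8
```

{"method": "carry_out", "body": {
  "series": [
    [0,0,-0.06,0,0,0,1],
    [0,0,-0.11,0,0,0,1],
    [0,-0.01,-0.14,0,0,0,1],
    [0,-0.04,-0.14,0,0,0,1],
    [0,-0.1,-0.14,0,0,0,1]
  ]
}}

```text
t: 22.72
position: [550.7, 98.7, 239.4]
tool_rot: [[-1.0, -0.002, 0.003], [-0.002, 1.0, 0.001], [-0.003, 0.001, -1.0]]
wrist_force: [0.3, -0.8, -3.2]
grip_width: 0.729
finger_force: 66.8
```

{"method": "carry_out", "body": {
  "series": [
    [0,-0.07,0,0,0,0,1],
    [0,-0.14,0,0,0,0,1],
    [0,-0.21,0,0,0,0,1],
    [0,-0.28,0,0,0,0,1],
    [0,-0.35,0,0,0,0,1]
  ]
}}

```text
t: 23.13
position: [549.9, -79.2, 238.2]
tool_rot: [[-1.0, 0.001, 0.001], [0.001, 1.0, -0.0], [-0.001, -0.0, -1.0]]
wrist_force: [0.5, 0.3, -2.6]
grip_width: 0.728
finger_force: 66.8
```

{"method": "carry_out", "body": {
  "series": [
    [0,-0.07,0,0,0,0,1],
    [0,-0.14,0,0,0,0,1],
    [0,-0.21,0,0,0,0,1],
    [0,-0.28,0,0,0,0,1],
    [0,-0.33,0,0,0,0,1]
  ]
}}

```text
t: 23.55
position: [549.7, -245.3, 238.2]
tool_rot: [[-1.0, 0.002, 0.001], [0.002, 1.0, -0.001], [-0.001, -0.001, -1.0]]
wrist_force: [-0.9, -0.5, -3.0]
grip_width: 0.731
finger_force: 66.8
```

{"method": "carry_out", "body": {
  "series": [
    [0,0,0,0,0,0,1],
    [0,-0.007,0,0,0,0,1],
    [0,-0.01,0,0,0,0,1],
    [0,-0.01,0,0,0,0,1],
    [0,-0.01,0,0,0,0,1]
  ]
}}

```text
t: 23.97
position: [550.3, -246.7, 237.6]
tool_rot: [[-1.0, -0.0, 0.0], [-0.0, 1.0, -0.0], [-0.0, -0.0, -1.0]]
wrist_force: [-0.4, 0.2, -1.6]
grip_width: 0.731
finger_force: 66.8
```

```bash
python3 - <<'E'
from cups import *
s=st(); shot("side","side6.png"); z=s["position"][2]-29
print(np.round(box("side",551,-249,z)),[np.round(d["bbox"]).tolist()+[round(d["p"],2)] for d in ctrl.search_frame("side","cup1")])
print("stack1",np.round(box("side",553,-249,8)))
E
python3 plan.py 1 553.3,-249.3,110,90
```

```text
t 23.97 pos [ 550.3 -246.7  237.6] R [[-1.0, -0.0, 0.0], [-0.0, 1.0, -0.0], [-0.0, -0.0, -1.0]] F [-0.4  0.2 -1.6] gw 0.731 ff 66.81039869785309 q [-0.5   0.44  1.5   0.    1.2  -2.07]
[352. 217. 384. 254.] [[227.0, 186.0, 252.0, 208.0, 0.95], [257.0, 210.0, 279.0, 234.0, 0.89], [194.0, 183.0, 213.0, 207.0, 0.71], [349.0, 215.0, 382.0, 255.0, 0.65], [353.0, 292.0, 378.0, 322.0, 0.56], [387.0, 216.0, 398.0, 239.0, 0.52], [335.0, 299.0, 394.0, 346.0, 0.34]]
stack1 [349. 294. 378. 328.]
t 24.1 from [ 550.3 -246.8  237.5] psi 90.01 tilt [ 0.0002 -0.    ] gw 0.729 F [-0.6  0.1 -2.8]
[-0.006, -0.005, 0.255, 0.0, 0.0, 0.0001, 1.0] -> [ 553.3 -249.3  110. ] 90.0
```

{"method": "carry_out", "body": {
  "series": [
    [-0.006,-0.005,0.05,0,0,0,1],
    [-0.006,-0.005,0.12,0,0,0,1],
    [-0.006,-0.005,0.19,0,0,0,1],
    [-0.006,-0.005,0.24,0,0,0,1],
    [-0.006,-0.005,0.275,0,0,0,1]
  ]
}}

```text
t: 24.48
position: [552.2, -249.0, 97.0]
tool_rot: [[-1.0, 0.0, -0.003], [0.0, 1.0, 0.002], [0.003, 0.002, -1.0]]
wrist_force: [0.6, 0.9, -2.6]
grip_width: 0.732
finger_force: 66.7
```

{"method": "carry_out", "body": {
  "series": [
    [0,0,0.01,0,0,0,1],
    [0,0,0.025,0,0,0,1],
    [0,0,0.04,0,0,0,1],
    [0,0,0.055,0,0,0,1],
    [0,0,0.065,0,0,0,1]
  ]
}}

```text
t: 24.9
position: [553.3, -250.1, 67.2]
tool_rot: [[-1.0, 0.001, 0.0], [0.001, 1.0, -0.0], [-0.0, -0.0, -1.0]]
wrist_force: [0.3, -0.3, -1.7]
grip_width: 0.731
finger_force: 66.8
```

{"method": "carry_out", "body": {
  "series": [
    [0,0,0.002,0,0,0,1],
    [0,0,0.006,0,0,0,1],
    [0,0,0.01,0,0,0,1],
    [0,0,0.013,0,0,0,1],
    [0,0,0.013,0,0,0,1]
  ]
}}

```text
t: 25.32
position: [553.5, -250.2, 61.3]
tool_rot: [[-1.0, 0.001, 0.001], [0.001, 1.0, -0.0], [-0.001, -0.0, -1.0]]
wrist_force: [-1.8, -0.1, 1.6]
grip_width: 0.733
finger_force: 67.2
```

{"method": "carry_out", "body": {
  "series": [
    [0,0,0.001,0,0,0,0.1],
    [0,0,0,0,0,0,-1],
    [0,0,0,0,0,0,-1],
    [0,0,0,0,0,0,-1],
    [0,0,-0.01,0,0,0,-1]
  ]
}}

```text
t: 25.73
position: [552.8, -249.9, 65.2]
tool_rot: [[-1.0, 0.001, -0.001], [0.001, 1.0, 0.001], [0.001, 0.001, -1.0]]
wrist_force: [0.3, 0.5, -0.6]
grip_width: 1.001
finger_force: 0.0
```

{"method": "carry_out", "body": {
  "series": [
    [0,0,-0.04,0,0,0,-1],
    [0,0,-0.1,0,0,0,-1],
    [0,0,-0.17,0,0,0,-1],
    [0,0,-0.24,0,0,0,-1],
    [0,0,-0.3,0,0,0,-1]
  ]
}}

```text
t: 26.15
position: [553.3, -250.2, 218.6]
tool_rot: [[-1.0, 0.001, 0.001], [0.001, 1.0, -0.001], [-0.001, -0.001, -1.0]]
wrist_force: [0.5, -0.2, 0.2]
grip_width: 1.002
finger_force: 0.0
```

```bash
python3 - <<'E'
from cups import *
b=shot("side","side7.png")
print(np.round(box("side",553,-249,32)),[np.round(d["bbox"]).tolist()+[round(d["p"],2)] for d in ctrl.search_frame("side","cup1")])
measure([(439,154),(393,316)])
cv2.imwrite("pics/c7.png",cv2.resize(b[170:350,190:430],(800,600),interpolation=2)[:,:,::-1])
E
python3 plan.py -1 440,0,240,90  440,154.5,170 440,154.5,27
```

```text
[349. 285. 379. 319.] [[258.0, 234.0, 282.0, 259.0, 0.9], [229.0, 184.0, 250.0, 206.0, 0.84], [191.0, 181.0, 212.0, 208.0, 0.83], [352.0, 300.0, 376.0, 323.0, 0.79], [349.0, 286.0, 382.0, 312.0, 0.78], [257.0, 209.0, 280.0, 235.0, 0.66], [385.0, 218.0, 397.0, 242.0, 0.53], [334.0, 300.0, 398.0, 344.0, 0.41]]
near (439, 154) {'top': ([435.9, 154.1], 0.5), 'side': ([435.0, 154.6], 1.2)} both (array([435.4, 154.2]), 1.1)
near (393, 316) {'top': ([395.5, 318.0], 1.0), 'side': ([393.1, 301.7], 1.7)} both (array([395.5, 315.4]), 4.1)
t 26.4 from [ 552.6 -249.8  214.6] psi 89.96 tilt [-0.0018  0.001 ] gw 1.0 F [-0.7  0.7  0.1]
[0.113, 0.25, -0.025, 0.0, 0.0, 0.0, -1.0] -> [ 496.3 -124.9  227.3] 90.0
[0.1126, 0.2494, -0.0259, 0.0, 0.0, -0.0004, -1.0] -> [440.   0. 240.] 90.0
[0.0, 0.309, 0.14, 0.0, 0.0, 0.0, -1.0] -> [440.  154.5 170. ] 90.0
[0.0, 0.0, 0.286, 0.0, 0.0, 0.0, -1.0] -> [440.  154.5  27. ] 90.0
```

View pics/c7.png

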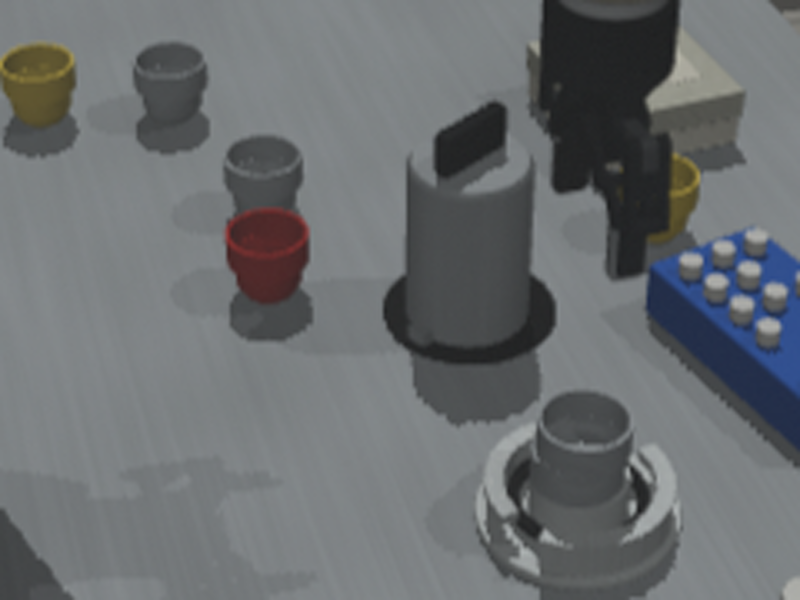

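The stack of two is upright in the socket at crop (583,450). The remaining steel cups are at (263,175) and (170,80); the red look-alike is at (268,255).

{"method": "carry_out", "body": {
  "series": [
    [0.02,0.05,-0.02,0,0,0,-1],
    [0.05,0.11,-0.03,0,0,0,-1],
    [0.08,0.17,-0.04,0,0,0,-1],
    [0.11,0.23,-0.05,0,0,0,-1],
    [0.14,0.29,-0.05,0,0,0,-1]
  ]
}}

```text
t: 26.87
position: [482.2, -103.8, 240.2]
tool_rot: [[-1.0, 0.001, -0.001], [0.001, 1.0, 0.0], [0.001, 0.0, -1.0]]
wrist_force: [0.9, 0.7, 0.2]
grip_width: 0.997
finger_force: 0.0
```

{"method": "carry_out", "body": {
  "series": [
    [0.03,0.06,0,0,0,0,-1],
    [0.06,0.13,0,0,0,0,-1],
    [0.09,0.2,0,0,0,0,-1],
    [0.09,0.27,0.02,0,0,0,-1],
    [0.09,0.34,0.04,0,0,0,-1]
  ]
}}

```text
t: 27.28
position: [437.3, 66.5, 220.0]
tool_rot: [[-1.0, 0.001, -0.001], [0.001, 1.0, -0.0], [0.001, -0.0, -1.0]]
wrist_force: [1.0, -0.3, 0.2]
grip_width: 0.999
finger_force: 0.0
```

{"method": "carry_out", "body": {
  "series": [
    [0,0.05,0.02,0,0,0,-1],
    [0,0.1,0.05,0,0,0,-1],
    [0,0.14,0.08,0,0,0,-1],
    [0,0.17,0.1,0,0,0,-1],
    [0,0.178,0.11,0,0,0,-1]
  ]
}}

```text
t: 27.7
position: [437.1, 155.4, 163.4]
tool_rot: [[-1.0, -0.001, -0.004], [-0.001, 1.0, -0.001], [0.004, -0.001, -1.0]]
wrist_force: [0.0, -0.3, -0.2]
grip_width: 1.004
finger_force: 0.0
```

```bash
python3 - <<'E'
from cups import *
measure([(437,154)])
E
python3 plan.py -1 437.5,154.5,27,90
```

```text
near (437, 154) {'top': ([434.3, 140.3], 10.3), 'side': ([436.0, 156.0], 3.0)} both (array([434.5, 151.1]), 8.8)
t 27.9 from [438.4 153.4 165.7] psi 89.95 tilt [-0.0006 -0.0003] gw 0.997 F [ 0.4 -1.1  0.9]
[0.0019, 0.0022, 0.2775, 0.0, 0.0, -0.0005, -1.0] -> [437.5 154.5  27. ] 90.0
```

{"method": "carry_out", "body": {
  "series": [
    [0.003,0.002,0.05,0,0,0,-1],
    [0.003,0.002,0.11,0,0,0,-1],
    [0.003,0.002,0.17,0,0,0,-1],
    [0.003,0.002,0.22,0,0,0,-1],
    [0.003,0.002,0.25,0,0,0,-1]
  ]
}}

```text
t: 28.32
position: [436.5, 153.9, 39.1]
tool_rot: [[-1.0, 0.002, -0.002], [0.002, 1.0, -0.0], [0.002, -0.0, -1.0]]
wrist_force: [0.3, -0.1, -0.1]
grip_width: 0.998
finger_force: 0.0
```

{"method": "carry_out", "body": {
  "series": [
    [0,0,0.015,0,0,0,-1],
    [0,0,0.027,0,0,0,-1],
    [0,0,0.027,0,0,0,-1],
    [0,0,0.027,0,0,0,1],
    [0,0,0.027,0,0,0,1]
  ]
}}

```text
t: 28.73
position: [437.6, 154.9, 28.3]
tool_rot: [[-1.0, 0.001, 0.001], [0.001, 1.0, 0.0], [-0.001, 0.0, -1.0]]
wrist_force: [-0.8, -3.4, 2.5]
grip_width: 0.746
finger_force: 1.7
```

{"method": "carry_out", "body": {
  "series": [
    [0,0,0,0,0,0,1],
    [0,0,0,0,0,0,1],
    [0,0,0,0,0,0,1],
    [0,0,0,0,0,0,1],
    [0,0,0,0,0,0,1]
  ]
}}

```text
t: 29.15
position: [437.6, 154.9, 28.9]
tool_rot: [[-1.0, 0.0, 0.002], [0.0, 1.0, 0.0], [-0.002, 0.0, -1.0]]
wrist_force: [-2.9, -4.2, 13.4]
grip_width: 0.722
finger_force: 62.1
```

{"method": "carry_out", "body": {
  "series": [
    [0,0,-0.03,0,0,0,1],
    [0,0,-0.08,0,0,0,1],
    [0,0,-0.14,0,0,0,1],
    [0,0,-0.21,0,0,0,1],
    [0,0,-0.28,0,0,0,1]
  ]
}}

```text
t: 29.57
position: [436.5, 154.9, 169.3]
tool_rot: [[-1.0, 0.001, -0.0], [0.001, 1.0, 0.0], [0.0, 0.0, -1.0]]
wrist_force: [1.0, 0.7, -2.5]
grip_width: 0.724
finger_force: 67.6
```

{"method": "carry_out", "body": {
  "series": [
    [0,0,-0.06,0,0,0,1],
    [0,0,-0.11,0,0,0,1],
    [0,-0.01,-0.14,0,0,0,1],
    [0,-0.04,-0.15,0,0,0,1],
    [0,-0.1,-0.15,0,0,0,1]
  ]
}}

```text
t: 29.98
position: [437.4, 106.0, 244.6]
tool_rot: [[-1.0, -0.002, 0.004], [-0.002, 1.0, 0.001], [-0.004, 0.001, -1.0]]
wrist_force: [1.3, -0.0, -3.1]
grip_width: 0.722
finger_force: 67.6
```

```bash
python3 plan.py 1 553.3,-249.3,240,90
```

```text
t 30.0 from [437.4 106.  244.6] psi 90.1 tilt [0.0041 0.0011] gw 0.722 F [ 1.3 -0.  -3.1]
[-0.115, -0.356, 0.005, 0.0, 0.0, 0.0, 1.0] -> [495.4 -71.6 242.3] 90.0
[-0.1156, -0.355, 0.0041, 0.0, 0.0, 0.0009, 1.0] -> [ 553.3 -249.3  240. ] 90.0
```

{"method": "carry_out", "body": {
  "series": [
    [-0.02,-0.07,0,0,0,0,1],
    [-0.045,-0.14,0,0,0,0,1],
    [-0.068,-0.21,0,0,0,0,1],
    [-0.09,-0.28,0,0,0,0,1],
    [-0.115,-0.35,0,0,0,0,1]
  ]
}}

```text
t: 30.4
position: [494.2, -71.8, 243.0]
tool_rot: [[-1.0, 0.001, 0.001], [0.001, 1.0, -0.0], [-0.001, -0.0, -1.0]]
wrist_force: [1.1, 0.1, -1.9]
grip_width: 0.717
finger_force: 67.6
```

{"method": "carry_out", "body": {
  "series": [
    [-0.02,-0.07,0,0,0,0,1],
    [-0.045,-0.14,0,0,0,0,1],
    [-0.068,-0.21,0,0,0,0,1],
    [-0.09,-0.28,0,0,0,0,1],
    [-0.11,-0.34,0,0,0,0,1]
  ]
}}

```text
t: 30.82
position: [549.2, -242.3, 242.9]
tool_rot: [[-1.0, 0.001, 0.001], [0.001, 1.0, -0.0], [-0.001, -0.0, -1.0]]
wrist_force: [1.2, 0.2, -2.0]
grip_width: 0.724
finger_force: 67.6
```

{"method": "carry_out", "body": {
  "series": [
    [0,0,0,0,0,0,1],
    [-0.005,-0.01,0,0,0,0,1],
    [-0.005,-0.015,0,0,0,0,1],
    [-0.005,-0.015,0,0,0,0,1],
    [-0.005,-0.015,0,0,0,0,1]
  ]
}}

```text
t: 31.23
position: [551.5, -246.8, 242.6]
tool_rot: [[-1.0, 0.0, 0.0], [0.0, 1.0, 0.0], [-0.0, 0.0, -1.0]]
wrist_force: [-0.2, 0.5, -2.7]
grip_width: 0.723
finger_force: 67.6
```

```bash
python3 - <<'E'
from cups import *
s=st(); shot("side","side8.png"); z=s["position"][2]-29
print(np.round(box("side",*s["position"][:2],z)),[np.round(d["bbox"]).tolist()+[round(d["p"],2)] for d in ctrl.search_frame("side","cup1")])
E
python3 plan.py 1 553.5,-249.6,110,90
```

```text
t 31.23 pos [ 551.5 -246.8  242.6] R [[-1.0, 0.0, 0.0], [0.0, 1.0, 0.0], [-0.0, 0.0, -1.0]] F [-0.2  0.5 -2.7] gw 0.723 ff 67.62817173264921 q [-0.5   0.44  1.49  0.    1.21 -2.07]
[352. 214. 384. 251.] [[351.0, 283.0, 380.0, 314.0, 0.9], [256.0, 234.0, 283.0, 260.0, 0.84], [232.0, 186.0, 252.0, 206.0, 0.76], [354.0, 214.0, 384.0, 252.0, 0.68], [349.0, 301.0, 378.0, 324.0, 0.66], [191.0, 181.0, 214.0, 209.0, 0.56], [384.0, 216.0, 399.0, 241.0, 0.51]]
t 31.3 from [ 551.6 -246.8  242.6] psi 90.01 tilt [0.0001 0.    ] gw 0.716 F [ 0.6  0.9 -3.5]
[-0.0038, -0.0056, 0.2651, 0.0, 0.0, 0.0001, 1.0] -> [ 553.5 -249.6  110. ] 90.0
```

{"method": "carry_out", "body": {
  "series": [
    [-0.004,-0.006,0.05,0,0,0,1],
    [-0.004,-0.006,0.12,0,0,0,1],
    [-0.004,-0.006,0.19,0,0,0,1],
    [-0.004,-0.006,0.23,0,0,0,1],
    [-0.004,-0.006,0.25,0,0,0,1]
  ]
}}

```text
t: 31.75
position: [552.4, -249.4, 114.4]
tool_rot: [[-1.0, 0.0, -0.004], [0.0, 1.0, 0.002], [0.004, 0.002, -1.0]]
wrist_force: [-0.2, 0.5, -2.8]
grip_width: 0.72
finger_force: 67.6
```

{"method": "carry_out", "body": {
  "series": [
    [0,0,0.01,0,0,0,1],
    [0,0,0.025,0,0,0,1],
    [0,0,0.04,0,0,0,1],
    [0,0,0.05,0,0,0,1],
    [0,0,0.055,0,0,0,1]
  ]
}}

```text
t: 32.17
position: [553.8, -250.6, 89.7]
tool_rot: [[-1.0, 0.001, 0.0], [0.001, 1.0, -0.0], [-0.0, -0.0, -1.0]]
wrist_force: [0.3, -0.2, -2.2]
grip_width: 0.719
finger_force: 67.6
```

{"method": "carry_out", "body": {
  "series": [
    [0,0,0.002,0,0,0,1],
    [0,0,0.006,0,0,0,1],
    [0,0,0.009,0,0,0,1],
    [0,0,0.011,0,0,0,1],
    [0,0,0.011,0,0,0,1]
  ]
}}

```text
t: 32.58
position: [554.1, -250.7, 85.0]
tool_rot: [[-1.0, 0.001, 0.001], [0.001, 1.0, -0.0], [-0.001, -0.0, -1.0]]
wrist_force: [-1.4, 0.4, 3.4]
grip_width: 0.726
finger_force: 68.3
```

Contact at 85.0, as expected. Releasing and going for the last cup.

{"method": "carry_out", "body": {
  "series": [
    [0,0,0,0,0,0,0.1],
    [0,0,0,0,0,0,-1],
    [0,0,0,0,0,0,-1],
    [0,0,0,0,0,0,-1],
    [0,0,-0.01,0,0,0,-1]
  ]
}}

```text
t: 33.0
position: [553.2, -250.4, 88.6]
tool_rot: [[-1.0, 0.001, -0.001], [0.001, 1.0, 0.001], [0.001, 0.001, -1.0]]
wrist_force: [-0.3, -0.5, -0.5]
grip_width: 1.0
finger_force: 0.0
```

{"method": "carry_out", "body": {
  "series": [
    [0,0,-0.04,0,0,0,-1],
    [0,0,-0.1,0,0,0,-1],
    [0,0,-0.17,0,0,0,-1],
    [0,0,-0.24,0,0,0,-1],
    [0,0,-0.3,0,0,0,-1]
  ]
}}

```text
t: 33.42
position: [553.7, -250.6, 242.1]
tool_rot: [[-1.0, 0.001, 0.001], [0.001, 1.0, -0.001], [-0.001, -0.001, -1.0]]
wrist_force: [0.1, 0.0, 0.1]
grip_width: 0.998
finger_force: 0.0
```

```bash
python3 - <<'E'
from cups import *
b=shot("side","side9.png")
print([np.round(box("side",553,-249,z)) for z in(8,32,56)],[np.round(d["bbox"]).tolist()+[round(d["p"],2)] for d in ctrl.search_frame("side","cup1")])
measure([(393,316)])
E
python3 plan.py -1 440,0,240,90 395,315,170 395,315,27
```

```text
[array([349., 294., 378., 328.]), array([349., 285., 379., 319.]), array([350., 277., 380., 311.])] [[257.0, 233.0, 283.0, 258.0, 0.86], [351.0, 278.0, 380.0, 307.0, 0.85], [350.0, 305.0, 378.0, 321.0, 0.76], [386.0, 219.0, 400.0, 240.0, 0.71], [193.0, 182.0, 211.0, 212.0, 0.62], [230.0, 185.0, 253.0, 207.0, 0.61], [350.0, 298.0, 381.0, 316.0, 0.6]]
near (393, 316) {'top': ([394.8, 318.1], 0.5), 'side': ([394.1, 305.9], 1.1)} both (array([395.3, 316.5]), 3.0)
t 33.7 from [ 553.1 -250.3  238. ] psi 89.95 tilt [-0.0019  0.001 ] gw 1.004 F [-0.5  0.  -0.8]
[0.113, 0.25, -0.002, 0.0, 0.0, 0.0, -1.0] -> [ 496.6 -125.1  239. ] 90.0
[0.1136, 0.2504, -0.0019, 0.0, 0.0, -0.0004, -1.0] -> [440.   0. 240.] 90.0
[0.045, 0.315, 0.07, 0.0, 0.0, 0.0, -1.0] -> [417.5 157.5 205. ] 90.0
[0.045, 0.315, 0.07, 0.0, 0.0, 0.0, -1.0] -> [395. 315. 170.] 90.0
[0.0, 0.0, 0.286, 0.0, 0.0, 0.0, -1.0] -> [395. 315.  27.] 90.0
```

{"method": "carry_out", "body": {
  "series": [
    [0.02,0.05,0,0,0,0,-1],
    [0.05,0.11,0,0,0,0,-1],
    [0.08,0.17,0,0,0,0,-1],
    [0.11,0.23,0,0,0,0,-1],
    [0.14,0.29,0,0,0,0,-1]
  ]
}}

```text
t: 34.13
position: [482.3, -104.1, 237.8]
tool_rot: [[-1.0, 0.001, -0.002], [0.001, 1.0, 0.001], [0.002, 0.001, -1.0]]
wrist_force: [0.2, 0.5, 0.5]
grip_width: 0.997
finger_force: 0.0
```

{"method": "carry_out", "body": {
  "series": [
    [0.03,0.07,0,0,0,0,-1],
    [0.06,0.14,0,0,0,0,-1],
    [0.09,0.21,0,0,0,0,-1],
    [0.1,0.28,0,0,0,0,-1],
    [0.11,0.35,0,0,0,0,-1]
  ]
}}

```text
t: 34.55
position: [427.4, 70.9, 238.3]
tool_rot: [[-1.0, 0.001, -0.002], [0.001, 1.0, -0.0], [0.002, -0.0, -1.0]]
wrist_force: [1.1, -0.3, 1.1]
grip_width: 0.999
finger_force: 0.0
```

{"method": "carry_out", "body": {
  "series": [
    [0.01,0.07,0.02,0,0,0,-1],
    [0.02,0.14,0.04,0,0,0,-1],
    [0.03,0.21,0.06,0,0,0,-1],
    [0.04,0.28,0.08,0,0,0,-1],
    [0.06,0.35,0.1,0,0,0,-1]
  ]
}}

```text
t: 34.97
position: [398.3, 246.0, 187.8]
tool_rot: [[-1.0, 0.001, -0.001], [0.001, 1.0, -0.001], [0.001, -0.001, -1.0]]
wrist_force: [1.1, -0.8, -0.0]
grip_width: 0.999
finger_force: 0.0
```

{"method": "carry_out", "body": {
  "series": [
    [0.007,0.06,0.01,0,0,0,-1],
    [0.007,0.1,0.02,0,0,0,-1],
    [0.007,0.13,0.03,0,0,0,-1],
    [0.007,0.139,0.04,0,0,0,-1],
    [0.007,0.139,0.04,0,0,0,-1]
  ]
}}

```text
t: 35.38
position: [394.7, 314.1, 167.4]
tool_rot: [[-1.0, -0.0, -0.003], [-0.0, 1.0, -0.002], [0.003, -0.002, -1.0]]
wrist_force: [0.0, 0.1, -0.9]
grip_width: 1.0
finger_force: 0.0
```

```bash
python3 - <<'E'
from cups import *
measure([(394,315)])
E
python3 plan.py -1 394.5,314,27,90
```

```text
near (394, 315) {'top': ([394.9, 313.6], 0.6), 'side': ([395.0, 307.9], 1.4)} both (array([395.4, 313.1]), 2.3)
t 35.6 from [395.7 313.1 169.4] psi 89.9 tilt [-0.0002 -0.0002] gw 1.001 F [ 0.6  0.2 -0.5]
[0.0025, 0.0017, 0.2847, 0.0, 0.0, -0.0009, -1.0] -> [394.5 314.   27. ] 90.0
```

{"method": "carry_out", "body": {
  "series": [
    [0.001,0,0.05,0,0,0,-1],
    [0.001,0,0.11,0,0,0,-1],
    [0.001,0,0.17,0,0,0,-1],
    [0.001,0,0.22,0,0,0,-1],
    [0.001,0,0.25,0,0,0,-1]
  ]
}}

```text
t: 36.0
position: [394.5, 312.7, 42.3]
tool_rot: [[-1.0, 0.002, -0.002], [0.002, 1.0, -0.001], [0.002, -0.001, -1.0]]
wrist_force: [0.7, -0.3, -0.6]
grip_width: 1.003
finger_force: 0.0
```

{"method": "carry_out", "body": {
  "series": [
    [0,0,0.02,0,0,0,-1],
    [0,0,0.034,0,0,0,-1],
    [0,0,0.034,0,0,0,-1],
    [0,0,0.034,0,0,0,1],
    [0,0,0.034,0,0,0,1]
  ]
}}

```text
t: 36.42
position: [395.8, 314.4, 28.5]
tool_rot: [[-1.0, 0.001, 0.002], [0.001, 1.0, 0.001], [-0.002, 0.001, -1.0]]
wrist_force: [-5.0, -5.9, 57.6]
grip_width: 0.752
finger_force: 49.3
```

{"method": "carry_out", "body": {
  "series": [
    [0,0,0,0,0,0,1],
    [0,0,0,0,0,0,1],
    [0,0,0,0,0,0,1],
    [0,0,0,0,0,0,1],
    [0,0,0,0,0,0,1]
  ]
}}

```text
t: 36.83
position: [395.8, 314.4, 29.1]
tool_rot: [[-1.0, 0.001, 0.002], [0.001, 1.0, 0.001], [-0.002, 0.001, -1.0]]
wrist_force: [-2.6, -1.6, 12.2]
grip_width: 0.739
finger_force: 62.9
```

{"method": "carry_out", "body": {
  "series": [
    [0,0,-0.03,0,0,0,1],
    [0,0,-0.08,0,0,0,1],
    [0,0,-0.14,0,0,0,1],
    [0,0,-0.21,0,0,0,1],
    [0,0,-0.28,0,0,0,1]
  ]
}}

```text
t: 37.25
position: [394.8, 313.8, 169.4]
tool_rot: [[-1.0, 0.001, 0.0], [0.001, 1.0, 0.0], [-0.0, 0.0, -1.0]]
wrist_force: [-0.2, 0.2, -2.3]
grip_width: 0.737
finger_force: 66.9
```

{"method": "carry_out", "body": {
  "series": [
    [0,0,-0.06,0,0,0,1],
    [0,0,-0.11,0,0,0,1],
    [0,-0.01,-0.15,0,0,0,1],
    [0,-0.04,-0.16,0,0,0,1],
    [-0.01,-0.1,-0.16,0,0,0,1]
  ]
}}

```text
t: 37.67
position: [400.2, 265.3, 249.9]
tool_rot: [[-1.0, -0.002, 0.004], [-0.002, 1.0, 0.003], [-0.004, 0.003, -1.0]]
wrist_force: [0.3, -0.6, -1.8]
grip_width: 0.738
finger_force: 66.9
```

```bash
python3 plan.py 1 440,60,250,90 553.3,-249.3,250,90
```

```text
t 37.7 from [400.2 265.3 249.9] psi 90.09 tilt [0.004  0.0027] gw 0.738 F [ 0.3 -0.6 -1.8]
[-0.039, -0.205, 0.0, 0.0, 0.0, 0.0, 1.0] -> [420.1 162.6 250. ] 90.0
[-0.04, -0.2057, -0.0002, 0.0, 0.0, 0.0008, 1.0] -> [440.  60. 250.] 90.0
[-0.113, -0.309, 0.0, 0.0, 0.0, 0.0, 1.0] -> [496.7 -94.7 250. ] 90.0
[-0.1136, -0.3096, 0.0, 0.0, 0.0, 0.0, 1.0] -> [ 553.3 -249.3  250. ] 90.0
```

{"method": "carry_out", "body": {
  "series": [
    [-0.02,-0.07,0,0,0,0,1],
    [-0.04,-0.14,0,0,0,0,1],
    [-0.06,-0.21,0,0,0,0,1],
    [-0.08,-0.28,0,0,0,0,1],
    [-0.1,-0.35,0,0,0,0,1]
  ]
}}

```text
t: 38.08
position: [449.9, 87.3, 248.2]
tool_rot: [[-1.0, 0.001, 0.001], [0.001, 1.0, 0.0], [-0.001, 0.0, -1.0]]
wrist_force: [0.6, 0.2, -2.4]
grip_width: 0.738
finger_force: 66.9
```

{"method": "carry_out", "body": {
  "series": [
    [-0.02,-0.07,0,0,0,0,1],
    [-0.04,-0.14,0,0,0,0,1],
    [-0.06,-0.21,0,0,0,0,1],
    [-0.08,-0.28,0,0,0,0,1],
    [-0.1,-0.35,0,0,0,0,1]
  ]
}}

```text
t: 38.5
position: [499.8, -87.9, 248.2]
tool_rot: [[-1.0, 0.001, 0.001], [0.001, 1.0, -0.0], [-0.001, -0.0, -1.0]]
wrist_force: [0.8, 0.9, -1.2]
grip_width: 0.739
finger_force: 66.9
```

{"method": "carry_out", "body": {
  "series": [
    [-0.02,-0.07,0,0,0,0,1],
    [-0.04,-0.14,0,0,0,0,1],
    [-0.06,-0.21,0,0,0,0,1],
    [-0.08,-0.27,0,0,0,0,1],
    [-0.1,-0.31,0,0,0,0,1]
  ]
}}

```text
t: 38.92
position: [549.6, -243.9, 248.0]
tool_rot: [[-1.0, 0.002, 0.001], [0.002, 1.0, -0.001], [-0.001, -0.001, -1.0]]
wrist_force: [0.1, -0.7, -1.8]
grip_width: 0.736
finger_force: 66.9
```

{"method": "carry_out", "body": {
  "series": [
    [0,0,0,0,0,0,1],
    [-0.005,-0.01,0,0,0,0,1],
    [-0.005,-0.015,0,0,0,0,1],
    [-0.005,-0.015,0,0,0,0,1],
    [-0.005,-0.015,0,0,0,0,1]
  ]
}}

```text
t: 39.33
position: [552.0, -247.9, 247.6]
tool_rot: [[-1.0, 0.0, 0.0], [0.0, 1.0, -0.0], [-0.0, -0.0, -1.0]]
wrist_force: [0.4, 0.0, -1.8]
grip_width: 0.742
finger_force: 66.9
```

```bash
python3 - <<'E'
from cups import *
s=st(); shot("side","side10.png"); z=s["position"][2]-29
print(np.round(box("side",*s["position"][:2],z)),[np.round(d["bbox"]).tolist()+[round(d["p"],2)] for d in ctrl.search_frame("side","cup1")])
E
python3 plan.py 1 553.5,-249.6,130,90
```

```text
t 39.33 pos [ 552.  -247.9  247.6] R [[-1.0, 0.0, 0.0], [0.0, 1.0, -0.0], [-0.0, -0.0, -1.0]] F [ 0.4  0.  -1.8] gw 0.742 ff 66.91166080534458 q [-0.5   0.44  1.48  0.    1.22 -2.07]
[352. 212. 385. 249.] [[353.0, 217.0, 376.0, 249.0, 0.88], [350.0, 279.0, 378.0, 305.0, 0.87], [350.0, 297.0, 380.0, 315.0, 0.69], [258.0, 236.0, 281.0, 262.0, 0.64], [380.0, 217.0, 398.0, 242.0, 0.61], [193.0, 183.0, 212.0, 210.0, 0.59], [350.0, 305.0, 375.0, 320.0, 0.49]]
t 39.4 from [ 552.1 -247.9  247.6] psi 89.99 tilt [ 0.0001 -0.    ] gw 0.737 F [ 0.4  0.6 -2.3]
[-0.0029, -0.0033, 0.2351, 0.0, 0.0, 0.0, 1.0] -> [ 553.5 -249.6  130. ] 90.0
```

{"method": "carry_out", "body": {
  "series": [
    [-0.003,-0.003,0.04,0,0,0,1],
    [-0.003,-0.003,0.1,0,0,0,1],
    [-0.003,-0.003,0.16,0,0,0,1],
    [-0.003,-0.003,0.2,0,0,0,1],
    [-0.003,-0.003,0.22,0,0,0,1]
  ]
}}

```text
t: 39.85
position: [552.5, -249.0, 134.6]
tool_rot: [[-1.0, 0.0, -0.003], [0.0, 1.0, 0.002], [0.003, 0.002, -1.0]]
wrist_force: [-0.3, -0.3, -2.4]
grip_width: 0.742
finger_force: 66.9
```

{"method": "carry_out", "body": {
  "series": [
    [0,0,0.01,0,0,0,1],
    [0,0,0.02,0,0,0,1],
    [0,0,0.03,0,0,0,1],
    [0,0,0.04,0,0,0,1],
    [0,0,0.046,0,0,0,1]
  ]
}}

```text
t: 40.27
position: [553.9, -250.2, 114.5]
tool_rot: [[-1.0, 0.001, 0.001], [0.001, 1.0, -0.0], [-0.001, -0.0, -1.0]]
wrist_force: [-0.5, 0.5, -1.0]
grip_width: 0.74
finger_force: 66.9
```

{"method": "carry_out", "body": {
  "series": [
    [0,0,0.002,0,0,0,1],
    [0,0,0.006,0,0,0,1],
    [0,0,0.009,0,0,0,1],
    [0,0,0.011,0,0,0,1],
    [0,0,0.011,0,0,0,1]
  ]
}}

```text
t: 40.68
position: [553.9, -250.2, 109.2]
tool_rot: [[-1.0, 0.001, 0.001], [0.001, 1.0, -0.0], [-0.001, -0.0, -1.0]]
wrist_force: [-0.6, 0.6, 2.0]
grip_width: 0.738
finger_force: 67.1
```

{"method": "carry_out", "body": {
  "series": [
    [0,0,0,0,0,0,0.1],
    [0,0,0,0,0,0,-1],
    [0,0,0,0,0,0,-1],
    [0,0,0,0,0,0,-1],
    [0,0,-0.01,0,0,0,-1]
  ]
}}

```text
t: 41.1
position: [553.3, -249.9, 113.2]
tool_rot: [[-1.0, 0.001, -0.001], [0.001, 1.0, 0.001], [0.001, 0.001, -1.0]]
wrist_force: [0.0, 0.9, -0.2]
grip_width: 1.003
finger_force: 0.0
```

{"method": "carry_out", "body": {
  "series": [
    [0,0,-0.04,0,0,0,-1],
    [0,0,-0.1,0,0,0,-1],
    [0,0,-0.17,0,0,0,-1],
    [0,0,-0.23,0,0,0,-1],
    [0,0,-0.26,0,0,0,-1]
  ]
}}

```text
t: 41.52
position: [554.6, -250.6, 248.4]
tool_rot: [[-1.0, 0.001, 0.005], [0.001, 1.0, -0.003], [-0.005, -0.003, -1.0]]
wrist_force: [0.2, -0.3, -0.1]
grip_width: 1.002
finger_force: 0.0
```

```bash
python3 - <<'E'
from cups import *
b=shot("side","side11.png")
print(np.round(box("side",553,-249,80)),[np.round(d["bbox"]).tolist()+[round(d["p"],2)] for d in ctrl.search_frame("side","cup1")])
cv2.imwrite("pics/c11.png",cv2.resize(b[170:350,190:430],(800,600),interpolation=2)[:,:,::-1])
E
python3 plan.py -1 551,-20,240,120 551,-20,142,120
```

```text
[350. 268. 380. 303.] [[191.0, 183.0, 212.0, 208.0, 0.74], [350.0, 272.0, 382.0, 295.0, 0.7], [256.0, 231.0, 282.0, 260.0, 0.69], [352.0, 296.0, 380.0, 316.0, 0.68], [350.0, 304.0, 378.0, 321.0, 0.53], [351.0, 292.0, 376.0, 307.0, 0.5], [386.0, 216.0, 399.0, 242.0, 0.49]]
t 41.6 from [ 554.7 -250.6  247.4] psi 89.96 tilt [ 0.0051 -0.0028] gw 1.001 F [-1.   0.3  0.7]
[0.004, 0.231, 0.007, 0.0, 0.0, -0.131, -1.0] -> [ 552.9 -135.3  243.7] 105.0
[-0.056, 0.2234, 0.0078, 0.0, 0.0, -0.1312, -1.0] -> [551. -20. 240.] 120.0
[0.0, 0.0, 0.196, 0.0, 0.0, 0.0, -1.0] -> [551. -20. 142.] 120.0
```

View pics/c11.png

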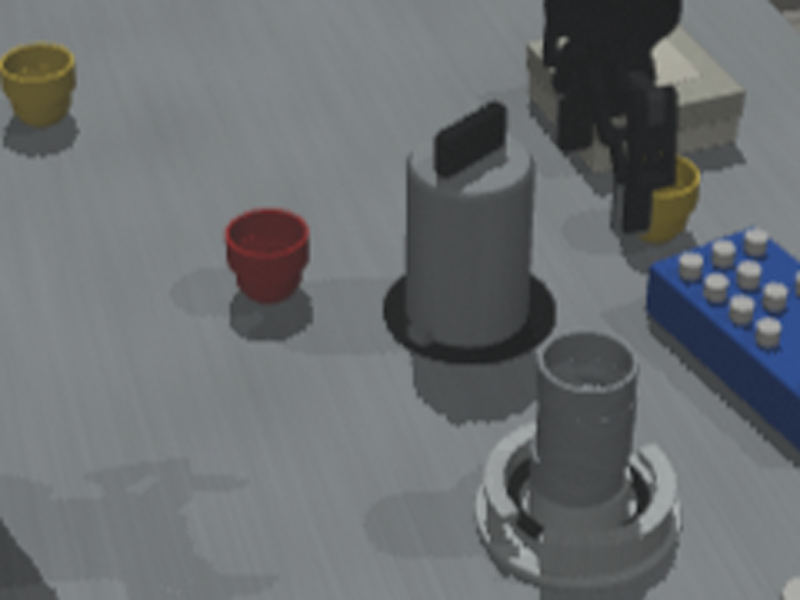

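All four cups are stacked upright at crop (585,420). Fetching the cover.

{"method": "carry_out", "body": {
  "series": [
    [0,0.05,0,0,0,-0.03,-1],
    [0,0.1,0,0,0,-0.06,-1],
    [0,0.16,0,0,0,-0.09,-1],
    [0,0.21,0,0,0,-0.12,-1],
    [0.004,0.231,0,0,0,-0.131,-1]
  ]
}}

```text
t: 42.03
position: [551.3, -131.9, 242.8]
tool_rot: [[-0.965, -0.263, -0.002], [-0.263, 0.965, 0.001], [0.001, 0.001, -1.0]]
wrist_force: [-0.5, -0.3, -0.8]
grip_width: 1.003
finger_force: 0.0
```

{"method": "carry_out", "body": {
  "series": [
    [-0.015,0.06,0,0,0,-0.04,-1],
    [-0.03,0.12,0,0,0,-0.08,-1],
    [-0.045,0.18,0,0,0,-0.12,-1],
    [-0.056,0.223,0,0,0,-0.131,-1],
    [-0.056,0.223,0,0,0,-0.131,-1]
  ]
}}

```text
t: 42.45
position: [549.5, -16.7, 243.1]
tool_rot: [[-0.864, -0.503, -0.001], [-0.503, 0.864, 0.001], [0.001, 0.001, -1.0]]
wrist_force: [-0.6, 0.0, 0.4]
grip_width: 1.001
finger_force: 0.0
```

{"method": "carry_out", "body": {
  "series": [
    [0,0,0,0,0,0,-1],
    [0,0,0,0,0,0,-1],
    [0,0,0,0,0,0,-1],
    [0,0,0,0,0,0,-1],
    [0,0,0,0,0,0,-1]
  ]
}}

```text
t: 42.87
position: [550.0, -20.4, 243.7]
tool_rot: [[-0.867, -0.499, -0.0], [-0.499, 0.867, -0.0], [0.0, 0.0, -1.0]]
wrist_force: [0.4, -0.3, 0.0]
grip_width: 1.005
finger_force: 0.0
```

```bash
python3 plan.py -1 551,-19.9,190,119.9 551,-19.9,140.7,119.9
```

```text
t 42.9 from [550.  -20.4 243.7] psi 119.9 tilt [-0.0002 -0.0001] gw 1.005 F [ 0.4 -0.3  0. ]
[-0.0022, -0.0001, 0.1073, 0.0, 0.0, 0.0, -1.0] -> [551.  -19.9 190. ] 119.9
[0.0, 0.0, 0.0986, 0.0, 0.0, 0.0, -1.0] -> [551.  -19.9 140.7] 119.9
```

{"method": "carry_out", "body": {
  "series": [
    [-0.002,0,0.05,0,0,0,-1],
    [-0.002,0,0.1,0,0,0,-1],
    [-0.002,0,0.15,0,0,0,-1],
    [-0.002,0,0.19,0,0,0,-1],
    [-0.002,0,0.205,0,0,0,-1]
  ]
}}

```text
t: 43.28
position: [549.6, -19.4, 138.6]
tool_rot: [[-0.867, -0.499, -0.004], [-0.499, 0.867, 0.0], [0.003, 0.002, -1.0]]
wrist_force: [-0.5, 0.5, 0.2]
grip_width: 0.994
finger_force: 0.0
```

{"method": "carry_out", "body": {
  "series": [
    [0,0,0,0,0,0,1],
    [0,0,0,0,0,0,1],
    [0,0,0,0,0,0,1],
    [0,0,0,0,0,0,1],
    [0,0,0,0,0,0,1]
  ]
}}

```text
t: 43.7
position: [551.4, -19.2, 142.3]
tool_rot: [[-0.866, -0.5, 0.002], [-0.5, 0.866, -0.0], [-0.001, -0.001, -1.0]]
wrist_force: [-0.8, 0.0, -0.0]
grip_width: 0.299
finger_force: 0.0
```

{"method": "carry_out", "body": {
  "series": [
    [0,0,0,0,0,0,1],
    [0,0,0,0,0,0,1],
    [0,0,0,0,0,0,1],
    [0,0,0,0,0,0,1],
    [0,0,0,0,0,0,1]
  ]
}}

```text
t: 44.12
position: [551.4, -19.4, 142.0]
tool_rot: [[-0.866, -0.5, 0.002], [-0.5, 0.866, -0.0], [-0.001, -0.001, -1.0]]
wrist_force: [-0.4, -2.7, 6.4]
grip_width: 0.151
finger_force: 59.2
```

```bash
python3 plan.py 1 551,-19.9,305,119.9 553.3,-249.3,305,119.9
```

```text
t 44.1 from [551.4 -19.4 142. ] psi 119.98 tilt [ 0.0015 -0.0005] gw 0.151 F [-0.4 -2.7  6.4]
[0.0013, -0.0005, -0.3259, 0.0, 0.0, 0.0007, 1.0] -> [551.  -19.9 305. ] 119.9
[0.112, -0.2, 0.0, 0.0, 0.0, 0.0, 1.0] -> [ 552.1 -134.6  305. ] 119.9
[0.1127, -0.2, 0.0, 0.0, 0.0, 0.0, 1.0] -> [ 553.3 -249.3  305. ] 119.9
```

{"method": "carry_out", "body": {
  "series": [
    [0,0,-0.02,0,0,0,1],
    [0,0,-0.06,0,0,0,1],
    [0,0,-0.12,0,0,0,1],
    [0,0,-0.18,0,0,0,1],
    [0,0,-0.24,0,0,0,1]
  ]
}}

```text
t: 44.53
position: [550.1, -18.9, 262.6]
tool_rot: [[-0.866, -0.5, -0.002], [-0.5, 0.866, 0.0], [0.001, 0.001, -1.0]]
wrist_force: [1.0, 0.2, -4.0]
grip_width: 0.156
finger_force: 59.1
```

{"method": "carry_out", "body": {
  "series": [
    [0,0,-0.05,0,0,0,1],
    [0,0,-0.08,0,0,0,1],
    [0,0,-0.085,0,0,0,1],
    [0,0,-0.085,0,0,0,1],
    [0,0,-0.085,0,0,0,1]
  ]
}}

```text
t: 44.95
position: [550.2, -19.0, 302.5]
tool_rot: [[-0.866, -0.5, -0.002], [-0.5, 0.866, 0.0], [0.002, 0.001, -1.0]]
wrist_force: [-0.5, -0.7, -4.2]
grip_width: 0.15
finger_force: 59.2
```

{"method": "carry_out", "body": {
  "series": [
    [0.01,-0.02,0,0,0,0,1],
    [0.035,-0.06,0,0,0,0,1],
    [0.06,-0.11,0,0,0,0,1],
    [0.09,-0.16,0,0,0,0,1],
    [0.118,-0.21,0,0,0,0,1]
  ]
}}

```text
t: 45.37
position: [551.5, -141.2, 302.3]
tool_rot: [[-0.866, -0.5, -0.002], [-0.5, 0.866, 0.001], [0.002, 0.002, -1.0]]
wrist_force: [1.2, 1.4, -3.6]
grip_width: 0.15
finger_force: 59.1
```

{"method": "carry_out", "body": {
  "series": [
    [0.025,-0.045,0,0,0,0,1],
    [0.05,-0.09,0,0,0,0,1],
    [0.075,-0.135,0,0,0,0,1],
    [0.095,-0.17,0,0,0,0,1],
    [0.105,-0.188,0,0,0,0,1]
  ]
}}

```text
t: 45.78
position: [552.9, -249.8, 302.1]
tool_rot: [[-0.867, -0.498, -0.002], [-0.498, 0.867, 0.001], [0.002, 0.002, -1.0]]
wrist_force: [0.7, 0.0, -4.8]
grip_width: 0.152
finger_force: 59.1
```

{"method": "carry_out", "body": {
  "series": [
    [0,0,0,0,0,0,1],
    [0,0,0,0,0,0,1],
    [0,0,0,0,0,0,1],
    [0,0,0,0,0,0,1],
    [0,0,0,0,0,0,1]
  ]
}}

```text
t: 46.2
position: [553.8, -246.3, 303.9]
tool_rot: [[-0.866, -0.501, 0.0], [-0.501, 0.866, 0.0], [-0.0, 0.0, -1.0]]
wrist_force: [1.2, -0.1, -4.1]
grip_width: 0.152
finger_force: 59.1
```

```bash
python3 - <<'E'
from h import *
b=shot("side","side12.png")
cv2.imwrite("pics/c12.png",cv2.resize(b[150:350,270:470],(600,600),interpolation=2)[:,:,::-1])
E
python3 plan.py 1 553.6,-249,303,120
```

```text
t 46.2 from [ 553.8 -246.4  303.9] psi 120.03 tilt [0.0001 0.0001] gw 0.148 F [-0.2  0.3 -3.7]
[0.003, -0.0042, 0.0018, 0.0, 0.0, 0.0003, 1.0] -> [ 553.6 -249.   303. ] 120.0
```

View pics/c12.png

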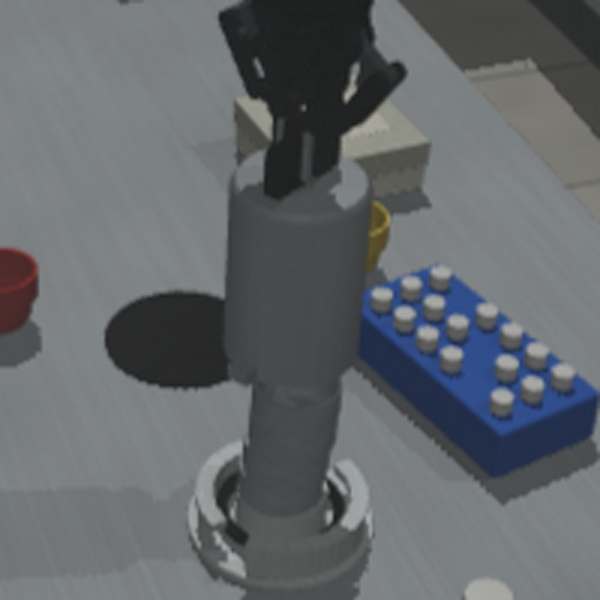

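The cover hangs upright over the stack at crop (295,280). Lowering.

{"method": "carry_out", "body": {
  "series": [
    [0.003,-0.004,0,0,0,0,1],
    [0.003,-0.004,0.02,0,0,0,1],
    [0.003,-0.004,0.05,0,0,0,1],
    [0.003,-0.004,0.09,0,0,0,1],
    [0.003,-0.004,0.13,0,0,0,1]
  ]
}}

```text
t: 46.67
position: [553.3, -249.7, 237.6]
tool_rot: [[-0.866, -0.5, 0.0], [-0.5, 0.866, -0.0], [-0.0, -0.0, -1.0]]
wrist_force: [0.5, -0.6, -4.6]
grip_width: 0.148
finger_force: 59.1
```

{"method": "carry_out", "body": {
  "series": [
    [0,0,0.04,0,0,0,1],
    [0,0,0.08,0,0,0,1],
    [0,0,0.1,0,0,0,1],
    [0,0,0.11,0,0,0,1],
    [0,0,0.11,0,0,0,1]
  ]
}}

```text
t: 47.08
position: [553.1, -249.5, 182.9]
tool_rot: [[-0.866, -0.5, -0.001], [-0.5, 0.866, 0.001], [0.001, 0.001, -1.0]]
wrist_force: [0.8, 0.3, -3.6]
grip_width: 0.148
finger_force: 59.1
```

```bash
python3 plan.py 1 553.6,-249,168,120.1
```

```text
t 47.1 from [ 553.1 -249.5  182.9] psi 119.98 tilt [-0.0013  0.0007] gw 0.148 F [ 0.8  0.3 -3.6]
[-0.0014, 0.0004, 0.0298, 0.0, 0.0, -0.0011, 1.0] -> [ 553.6 -249.   168. ] 120.1
```

{"method": "carry_out", "body": {
  "series": [
    [-0.001,0,0.01,0,0,0,1],
    [-0.001,0,0.02,0,0,0,1],
    [-0.001,0,0.03,0,0,0,1],
    [-0.001,0,0.036,0,0,0,1],
    [-0.001,0,0.036,0,0,0,1]
  ]
}}

```text
t: 47.5
position: [553.6, -249.3, 165.2]
tool_rot: [[-0.866, -0.5, -0.001], [-0.5, 0.866, 0.0], [0.0, 0.001, -1.0]]
wrist_force: [-0.2, 0.4, -3.5]
grip_width: 0.154
finger_force: 59.0
```

{"method": "carry_out", "body": {
  "series": [
    [0,0,0.004,0,0,0,1],
    [0,0,0.008,0,0,0,1],
    [0,0,0.012,0,0,0,1],
    [0,0,0.014,0,0,0,1],
    [0,0,0.014,0,0,0,1]
  ]
}}

```text
t: 47.92
position: [554.0, -249.6, 159.1]
tool_rot: [[-0.866, -0.5, 0.0], [-0.5, 0.866, -0.0], [-0.0, -0.0, -1.0]]
wrist_force: [-0.5, -0.2, -1.7]
grip_width: 0.153
finger_force: 59.6
```

Lugs are in the slots. Pushing down.

{"method": "carry_out", "body": {
  "series": [
    [0,0,0.005,0,0,0,1],
    [0,0,0.01,0,0,0,1],
    [0,0,0.013,0,0,0,1],
    [0,0,0.013,0,0,0,1],
    [0,0,0.013,0,0,0,1]
  ]
}}

```text
t: 48.33
position: [554.1, -249.6, 152.8]
tool_rot: [[-0.866, -0.5, 0.001], [-0.5, 0.866, -0.001], [-0.0, -0.001, -1.0]]
wrist_force: [-2.3, 0.1, 6.1]
grip_width: 0.151
finger_force: 60.7
```

{"method": "carry_out", "body": {
  "series": [
    [0,0,0,0,0,0.052,1],
    [0,0,0,0,0,0.104,1],
    [0,0,0,0,0,0.156,1],
    [0,0,0,0,0,0.208,1],
    [0,0,0,0,0,0.262,1]
  ]
}}

```text
t: 48.75
position: [554.6, -249.8, 153.1]
tool_rot: [[-1.0, 0.005, 0.002], [0.005, 1.0, -0.001], [-0.002, -0.001, -1.0]]
wrist_force: [-0.2, -0.6, 7.1]
grip_width: 0.15
finger_force: 60.6
```

{"method": "carry_out", "body": {
  "series": [
    [0,0,0,0,0,0.052,1],
    [0,0,0,0,0,0.104,1],
    [0,0,0,0,0,0.156,1],
    [0,0,0,0,0,0.208,1],
    [0,0,0,0,0,0.262,1]
  ]
}}

```text
t: 49.17
position: [554.7, -249.7, 153.2]
tool_rot: [[-0.863, 0.505, 0.002], [0.505, 0.863, -0.001], [-0.003, 0.0, -1.0]]
wrist_force: [2.3, 3.5, 6.5]
grip_width: 0.153
finger_force: 62.2
```

```bash
python3 -c "
from h import *
s=st();print(np.round(s['torque'],2), np.degrees(np.arctan2(s['tool_rot'][1][1],s['tool_rot'][0][1])))"
```

```text
t 49.17 pos [ 554.7 -249.7  153.2] R [[-0.863, 0.505, 0.002], [0.505, 0.863, -0.001], [-0.003, 0.0, -1.0]] F [2.3 3.5 6.5] gw 0.153 ff 62.2143280506134 q [-0.5   0.54  1.57  0.    1.03 -1.54]
[ 0.71 -0.48  0.98] 59.67532082126447
```

At the stop (torque 1 N m). Letting it up, then releasing.

{"method": "carry_out", "body": {
  "series": [
    [0,0,-0.003,0,0,0,1],
    [0,0,-0.006,0,0,0,1],
    [0,0,-0.009,0,0,0,1],
    [0,0,-0.009,0,0,0,1],
    [0,0,-0.009,0,0,0,1]
  ]
}}

```text
t: 49.58
position: [554.4, -249.5, 156.9]
tool_rot: [[-0.867, 0.499, 0.001], [0.499, 0.867, -0.0], [-0.001, 0.0, -1.0]]
wrist_force: [4.9, -0.1, -0.5]
grip_width: 0.151
finger_force: 59.9
```

{"method": "carry_out", "body": {
  "series": [
    [0,0,0,0,0,0,0.5],
    [0,0,0,0,0,0,-1],
    [0,0,0,0,0,0,-1],
    [0,0,0,0,0,0,-1],
    [0,0,0,0,0,0,-1]
  ]
}}

```text
t: 50.0
position: [553.7, -249.5, 156.8]
tool_rot: [[-0.865, 0.501, -0.0], [0.501, 0.865, 0.0], [0.0, -0.0, -1.0]]
wrist_force: [-0.3, 0.0, 0.5]
grip_width: 0.81
finger_force: 0.0
```

{"method": "carry_out", "body": {
  "series": [
    [0,0,-0.04,0,0,0,-1],
    [0,0,-0.1,0,0,0,-1],
    [0,0,-0.16,0,0,0,-1],
    [0,0,-0.22,0,0,0,-1],
    [0,0,-0.25,0,0,0,-1]
  ]
}}

```text
t: 50.42
position: [554.5, -249.8, 285.7]
tool_rot: [[-0.865, 0.501, 0.004], [0.501, 0.865, -0.002], [-0.004, 0.0, -1.0]]
wrist_force: [0.4, 0.1, 0.8]
grip_width: 1.003
finger_force: 0.0
```

Run:
```python
from fitbar import *
st()
b=shot("side","side13.png"); a=cv2.imread("pics/side0.png")[:,:,::-1]
A=lambda i:cv2.resize(i[230:350,310:430],(400,400),interpolation=2)
cv2.imwrite("pics/c13.png",np.hstack([A(a),A(b)])[:,:,::-1])
```

```text
t 50.42 pos [ 554.5 -249.8  285.7] R [[-0.865, 0.501, 0.004], [0.501, 0.865, -0.002], [-0.004, 0.0, -1.0]] F [0.4 0.1 0.8] gw 1.003 ff 0.0 q [-0.5   0.41  1.43 -0.    1.3  -1.55]
```

View pics/c13.png

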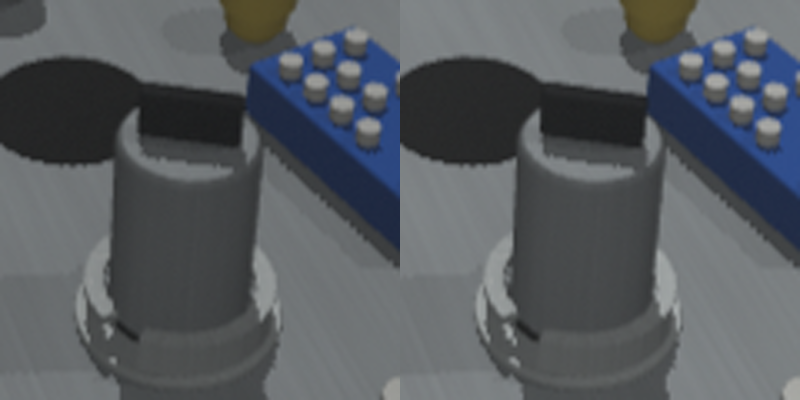

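The start picture (left) and the present one (right) match: same bar angle, same height, cover at crop (590,230). Handing in.

```bash
python3 -c "
from cell import ctrl
print(ctrl.finish_job())"
```

```text
the job is handed in; nothing more can be done
None
```

All four steel cups are nested in the carrier's socket with the cover twisted to its stop and locked over them; I handed the job in at about 50 s, but the hand-in returned no verdict.

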